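# Stroke-test the hand valves and reject the one that sticks

### The job

Stroke-test the three hand valves leaning in the test rack: press each plunger straight down its barrel, gently, as far as it will go, and never force one that sticks. Leave the two sound valves in their places with their plungers fully home, and move the valve whose plunger sticks, holding it by the barrel and leaving its plunger where it stuck, to the empty reject cradle, seated in the V-groove down on its foot plate. Drop nothing, and leave the other things on the bench alone.

Things in the scene. Friction and masses are not known exactly. Their poses are not given: they have to be found in the camera images.
- valve_a: One of three outwardly alike loose hand valves (about 0.28 kg): bare aluminium barrel, 30 mm diameter, 100 mm long, with a 12 mm steel plunger stem and a round black thumb cap (26 mm diameter, 6 mm thick) at the upper end. Origin: centre of the barrel's lower end face; z: along the barrel to the cap. Seated, z leans 26 degrees from vertical toward the stand's -x side, the robot's side.
- valve_a_top (a point): Centre of the upper end face of the barrel of valve_a, 100 mm from its origin along its z axis.
- cap_a (a point): Centre of the outer (upper) face of the thumb cap of valve_a, on the barrel's axis; moves with the plunger. It stands 34 mm above the barrel's upper end with the plunger out and 14 mm above it with the plunger fully home. The cap sits on a rubber cushion that gives up to 5 mm, 3 N per mm, and springs back when let go.
- stem_a (a joint): Plunger of valve_a: 0 m out, grows as it is pushed into the barrel, 0.020 m fully home (stem flange on barrel). No return spring: it slides against about 3 N of friction and stays where it is left. A sound plunger goes fully home; in one of the three valves, not known which, it stops hard a little under half way.
- valve_b: One of three outwardly alike loose hand valves (about 0.28 kg): bare aluminium barrel, 30 mm diameter, 100 mm long, with a 12 mm steel plunger stem and a round black thumb cap (26 mm diameter, 6 mm thick) at the upper end. Origin: centre of the barrel's lower end face; z: along the barrel to the cap. Seated, z leans 26 degrees from vertical toward the stand's -x side, the robot's side.
- valve_b_top (a point): Centre of the upper end face of the barrel of valve_b, 100 mm from its origin along its z axis.
- cap_b (a point): Centre of the outer (upper) face of the thumb cap of valve_b, on the barrel's axis; moves with the plunger. It stands 34 mm above the barrel's upper end with the plunger out and 14 mm above it with the plunger fully home. The cap sits on a rubber cushion that gives up to 5 mm, 3 N per mm, and springs back when let go.
- stem_b (a joint): Plunger of valve_b: 0 m out, grows as it is pushed into the barrel, 0.020 m fully home (stem flange on barrel). No return spring: it slides against about 3 N of friction and stays where it is left. A sound plunger goes fully home; in one of the three valves, not known which, it stops hard a little under half way.
- valve_c: One of three outwardly alike loose hand valves (about 0.28 kg): bare aluminium barrel, 30 mm diameter, 100 mm long, with a 12 mm steel plunger stem and a round black thumb cap (26 mm diameter, 6 mm thick) at the upper end. Origin: centre of the barrel's lower end face; z: along the barrel to the cap. Seated, z leans 26 degrees from vertical toward the stand's -x side, the robot's side.
- valve_c_top (a point): Centre of the upper end face of the barrel of valve_c, 100 mm from its origin along its z axis.
- cap_c (a point): Centre of the outer (upper) face of the thumb cap of valve_c, on the barrel's axis; moves with the plunger. It stands 34 mm above the barrel's upper end with the plunger out and 14 mm above it with the plunger fully home. The cap sits on a rubber cushion that gives up to 5 mm, 3 N per mm, and springs back when let go.
- stem_c (a joint): Plunger of valve_c: 0 m out, grows as it is pushed into the barrel, 0.020 m fully home (stem flange on barrel). No return spring: it slides against about 3 N of friction and stays where it is left. A sound plunger goes fully home; in one of the three valves, not known which, it stops hard a little under half way.
- test_rack: Fixed grey steel stand, base plate 125 x 256 x 10 mm, three places in a row along its y, 85 mm apart. Origin: on the bench under the middle seat; seats (foot plate centres) at x 0, y +85, 0, -85 mm, 32 mm up; x points away from the robot. In each an open V-groove under the barrel's robot side holds its lower 52 mm; the upper 48 mm is free. Stand under 85 mm high.
- reject_cradle: Fixed grey steel stand like the test rack with a single place, empty at the start; base plate 125 x 84 x 10 mm. Origin: on the bench under its seat; x points away from the robot. The place leans 26 degrees to its own -x; its V-groove lies on the -x side and is 52 mm long, open on the far (+x, upper) side.
- reject_seat (a point): Centre of the foot plate of the reject cradle, 32 mm above its base: the centre of a seated valve's lower end face comes here.
- reject_top (a point): Point 100 mm up the leaning axis from reject_seat: the centre of the upper end face of the barrel of a seated valve comes here.
- calculator: Loose dark desk calculator, 140 x 88 x 21 mm, lying on the bench; a bystander. Origin: centre of its underside.
- screwdriver: Loose red-handled screwdriver, 169 x 18 x 17 mm, lying on the bench; a bystander. Origin: its middle, on the underside.
- tape: Loose roll of tan masking tape, 100 mm across, 25 mm high, lying flat; a bystander. Origin: centre of its underside.
- loupe: Loose black eye loupe, 39 mm across, 34 mm high, standing; a bystander. Origin: centre of its underside.

How it is judged:
By the outcome, as a careful person would: the job done as asked, in the order asked, and still so for the second after the job is handed in, with the robot touching nothing.
It also fails if it takes over 61 s, if anything falls off the work surface, if the arm or the gripper's body presses on something with over 40 N, if the wrist force passes 120 N, or if a joint passes its speed limit or range.

### The arm

A 6-joint arm with a two-finger parallel gripper is mounted at the origin on a cart in front of the work surface, level with it; the furniture and walls round the work are solid. World frame = base frame: x ahead of the robot, y to its left, z up, the work surface at z = 0. Lengths are in mm, angles in rad, forces in N, time in s.
With the tool pointing down it reaches from about 325 to 900 mm from the base axis. Payload 6.1 kg.
Tool frame: the origin (TCP) lies between the finger pads; the fingertips stand 25 mm ahead of it and the grasp point (between the pads) lies 6 mm ahead of it; z points along the fingers, y is the direction in which the jaws open and shut (so a half turn about z gives the same grasp; the last joint's range is limited). The gripper opens to 87 mm and grips with 3 to 60 N. Pads are 19 mm wide; open, the fingers measure 117 mm over their backs; the gripper's body (75 mm by 190 mm) begins 51 mm behind the grasp point.
Start: joints at [-1.257, 0.22, 1.526, -0, 1.395, -0.126], TCP at [266.091, -565.519, 247.538] pointing down, gripper open.
Joint ranges: [-2.98, 2.98], [-0.91, 2.08], [0.09, 2.57], [-1.24, 4.39], [0.2, 2.65], [-2.68, 2.68]. Speed limits (rad/s): [2.57, 2.57, 3.01, 3.14, 3.14, 3.14].

### API

Orientations are given as a 3x3 rotation matrix whose columns are the frame's x, y, z axes.
In Python, from plant import r gives the robot as it stands.
- The arm moves only by the tool jog_arm, never from a script. Its argument "series" is one flat list of numbers, 5 for each row, row after row: the shift along the tool's x, y, z in mm, then the turn about the tool's z in rad, then the opening, from 0 (shut) to 1 (fully open). A call has 1 to 10 rows; each row is the pose to reach, as a shift and turn from the pose commanded when the call began, along the tool's axes at that moment; what a row does not reach only later rows make up. A row lasts 1/10 s, in which the tool goes at most 50 mm and 8.59 degrees, less where a joint would pass 70% of its speed; a pose out of reach is approached as far as the arm can. A call with a gripper value outside its range is refused whole. The fingers move at their own pace and stop on an object; "grip_force" is the grip in N (left out, the last holds). Time passes only in rows, so rows that repeat a pose let the fingers close. It gives the time, the measured TCP pose, the force and the opening at its end, in the units of the state.
- r.get_obs(): the state, without advancing time (a new reading comes with each control period).
- r.get_image(name): name is "side" or "top" or "wrist"; returns the picture (480x640x3 uint8, blue, green, red); there is no depth.
- r.calibration(name): a dict with "fx", "fy", "cx", "cy" (pixels), "R" (3x3) and "t" (3): a world point X has camera coordinates R X + t; the wrist camera has in their place "tool_from_camera" (4x4, takes a point from camera to tool coordinates, whose origin is the TCP and whose axes are the flange's). Camera axes: x right, y down, z forward; pixel columns grow to the right and rows downward; lengths in mm; the calibration is good to about 2 mm. The wrist camera is an equidistant fisheye: a pixel r from the principal point sees the ray r / f radians off the axis. A picture is of the moment at which its call begins: read the wrist's pose just before it. calibration takes no time and is no camera call.
- r.finish_job(): hands the job in, once; it reports no verdict.
The state is a dict: "t": time; "qpos": joint angles; "joint_vel": joint speeds; "effort": joint torques, N m; "eef_pos": TCP position; "eef_rot": TCP orientation; "contact_force": force on the tool from outside, world axes, zero at the start; "torque": the same for the moment, N m; "opening": opening from 0.0 (shut) to 1.0 (fully open).
Only numpy, scipy, OpenCV 4.12 (cv2) and the standard library are available. Lean on these libraries where they do the work, as an engineer would, in place of code of your own. Each camera call takes 0.05 s, during which the arm holds its last target.

## Working session

There is one attempt and no reset: what is moved stays moved. The work goes in short steps, Python scripts to look and compute and a tool call to move; the robot and the scene stay as the last step left them, time stands still between calls to the robot, and variables do not carry over. Pictures are saved under pics/ and viewed, and the job is handed in when it is done.

Besides the shell and the picture viewer there is one more tool, called after ">>>" as a command line: name --argument value ..., lists and objects as JSON in quotes. jog_arm: Moves the arm, as the interface text tells. Its arguments: {"type":"object","properties":{"series":{"type":"array"},"grip_force":{"type":"number"}},"required":["series"]}

I'll start by reading the state, the calibration and the fixed camera views.

```bash
ls; mkdir -p pics; python3 - <<'E'
from plant import r
import cv2, numpy as np
np.set_printoptions(precision=3,suppress=True)
o=r.get_obs(); print({k:np.round(v,3).tolist() for k,v in o.items()})
for n in ("side","top","wrist"):
    c=r.calibration(n); print(n,{k:np.round(v,4).tolist() for k,v in c.items()})
for n in ("side","top"):
    cv2.imwrite(f"pics/{n}0.png",r.get_image(n))
E
```

```text
pics
{'t': 0.0, 'qpos': [-1.257, 0.221, 1.528, -0.0, 1.395, -0.126], 'joint_vel': [0.0, 0.001, 0.001, -0.001, 0.0, 0.001], 'effort': [0.001, -49.461, -38.738, 0.07, 0.057, -0.0], 'eef_pos': [265.898, -564.96, 246.403], 'eef_rot': [[0.905, 0.426, -0.001], [0.426, -0.905, 0.002], [0.0, -0.002, -1.0]], 'contact_force': [0.748, -0.719, -1.134], 'torque': [0.003, -0.02, -0.002], 'opening': 1.003}
side {'fx': 445.4971, 'fy': 445.4971, 'cx': 323.7604, 'cy': 241.8731, 'R': [[-0.9755, -0.2196, 0.0159], [-0.1374, 0.5507, -0.8233], [0.172, -0.8053, -0.5674]], 't': [420.6984, 179.1592, 927.6582]}
top {'fx': 522.2426, 'fy': 522.2426, 'cx': 322.0311, 'cy': 247.9683, 'R': [[0.0212, -0.9996, 0.0165], [-0.9929, -0.023, -0.1168], [0.1171, -0.0139, -0.993]], 't': [-30.1413, 461.2331, 1402.8974]}
wrist {'fx': 371.6483, 'fy': 371.6483, 'cx': 318.8754, 'cy': 236.5303, 'tool_from_camera': [[-0.0003, -0.9524, -0.3048, 83.6567], [1.0, -0.0001, -0.0007, -1.0195], [0.0006, -0.3048, 0.9524, -138.3225], [0.0, 0.0, 0.0, 1.0]]}
```

View pics/side0.png

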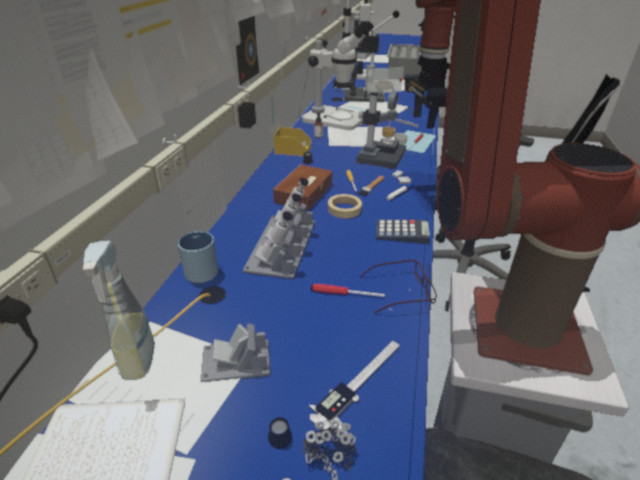

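View pics/top0.png

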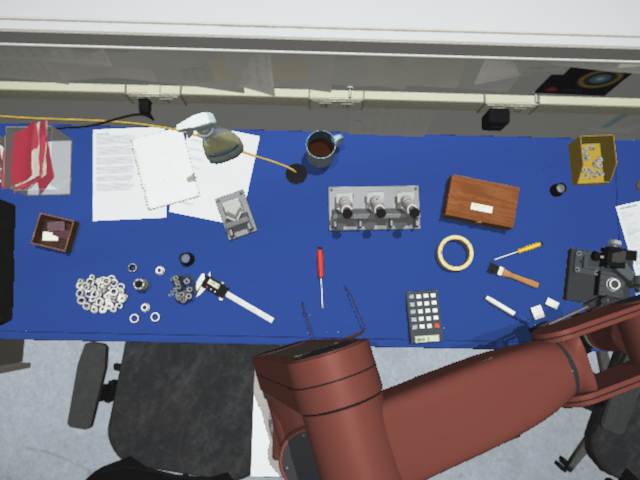

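The side view shows the rack at about (285,245) with three valves and the empty cradle at (238,355). The top view has the rack at (375,208) and the cradle at (237,215). I'll zoom in on both.

```bash
python3 - <<'E'
import cv2, numpy as np
t=cv2.imread("pics/top0.png"); s=cv2.imread("pics/side0.png")
a=cv2.resize(t[170:250,200:440],None,fx=3.3,fy=3.3,interpolation=cv2.INTER_CUBIC)
cv2.imwrite("pics/topz.png",a)
b=cv2.resize(s[160:400,180:340],None,fx=2.5,fy=2.5,interpolation=cv2.INTER_CUBIC)
cv2.imwrite("pics/sidez.png",b)
E
```

```text
(no output)
```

View pics/topz.png

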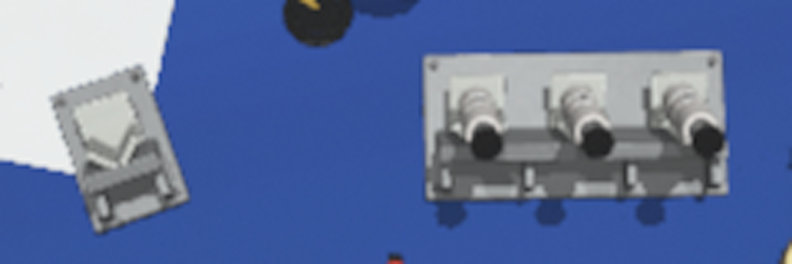

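View pics/sidez.png

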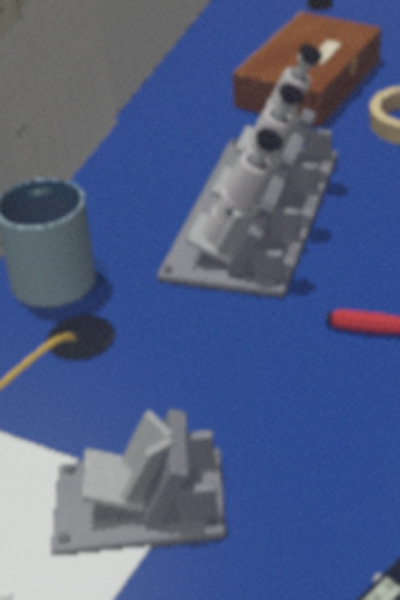

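```bash
cat > h.py <<'E'
import cv2, numpy as np
np.set_printoptions(precision=2,suppress=True)
from plant import r
def ray(name,px,obs=None):
    """origin, dirs (N,3) world"""
    c=r.calibration(name); px=np.atleast_2d(np.asarray(px,float))
    x=(px[:,0]-c["cx"])/c["fx"]; y=(px[:,1]-c["cy"])/c["fy"]
    if "R" in c:
        R=np.array(c["R"]);t=np.array(c["t"])
        d=np.c_[x,y,np.ones(len(x))]@R
        o=-R.T@t
    else:
        T=np.array(c["tool_from_camera"]); Re=np.array(obs["eef_rot"]);p=np.array(obs["eef_pos"])
        th=np.hypot(x,y); s=np.where(th>1e-9,np.sin(th)/np.maximum(th,1e-9),1)
        d=np.c_[x*s,y*s,np.cos(th)]@T[:3,:3].T@Re.T
        o=Re@T[:3,3]+p
    return o,d/np.linalg.norm(d,axis=1,keepdims=True)
def onplane(o,d,z): return o+d*((z-o[2])/d[:,2])[:,None]
def proj(name,X,obs=None):
    c=r.calibration(name); X=np.atleast_2d(np.asarray(X,float))
    if "R" in c:
        q=X@np.array(c["R"]).T+np.array(c["t"])
        return np.c_[c["cx"]+c["fx"]*q[:,0]/q[:,2],c["cy"]+c["fy"]*q[:,1]/q[:,2]]
    T=np.array(c["tool_from_camera"]); Re=np.array(obs["eef_rot"]);p=np.array(obs["eef_pos"])
    q=((X-p)@Re-T[:3,3])@T[:3,:3]
    n=np.hypot(q[:,0],q[:,1]); th=np.arctan2(n,q[:,2])
    return np.c_[c["cx"]+c["fx"]*th*q[:,0]/n,c["cy"]+c["fy"]*th*q[:,1]/n]
def tri(rays):
    A=np.zeros((3,3));b=np.zeros(3)
    for o,d in rays:
        d=d.ravel();M=np.eye(3)-np.outer(d,d);A+=M;b+=M@o
    X=np.linalg.solve(A,b)
    return X,[np.linalg.norm((np.eye(3)-np.outer(d.ravel(),d.ravel()))@(X-o)) for o,d in rays]
def blobs(img,box,thr,amin,amax=1e9):
    x0,y0,x1,y1=box; m=(img[y0:y1,x0:x1].max(2)<thr).astype(np.uint8)
    n,_,st,ce=cv2.connectedComponentsWithStats(m)
    return [(ce[i]+[x0,y0],st[i]) for i in range(1,n) if amin<=st[i,4]<=amax]
E
python3 - <<'E'
from h import *
t=cv2.imread("pics/top0.png"); s=cv2.imread("pics/side0.png")
T=[];S=[]
for c,st in blobs(t,(320,180,430,225),50,25): print("top",c,st); 
for c,st in blobs(s,(250,160,330,240),60,15): print("side",c,st)
# plates in top
hsv=cv2.cvtColor(t,cv2.COLOR_BGR2HSV)
for nm,(x0,y0,x1,y1),vmax in (("rack",(322,178,428,236),256),("crad",(210,180,262,245),205)):
    m=((hsv[y0:y1,x0:x1,1]<90)&(hsv[y0:y1,x0:x1,2]<vmax)).astype(np.uint8)
    m=cv2.morphologyEx(m,cv2.MORPH_CLOSE,np.ones((5,5)));m=cv2.morphologyEx(m,cv2.MORPH_OPEN,np.ones((5,5)))
    cs,_=cv2.findContours(m,0,2); c=max(cs,key=cv2.contourArea)
    P=cv2.boxPoints(cv2.minAreaRect(c))+[x0,y0]
    o,d=ray("top",P); W=onplane(o,d,10)
    print(nm,P.tolist()); print(W, np.linalg.norm(W-np.roll(W,-1,0),axis=1))
E
```

```text
top [380.48 212.83] [56 29  9  9 58]
top [413.97 212.75] [90 29  9 10 63]
top [346.86 213.44] [23 30  9  8 59]
side [307.5  160.91] [54  0  8  3 22]
side [303.5  181.39] [51 19  6  6 28]
side [296.5  197.79] [43 35  9  6 38]
side [287.27 215.95] [34 53  8  7 44]
rack [[327.63963317871094, 186.13565826416016], [419.5913391113281, 184.8030242919922], [420.23350524902344, 229.11256408691406], [328.28179931640625, 230.44519805908203]]
[[ 639.19  -32.21   10.  ]
 [ 649.55 -291.5    10.  ]
 [ 523.17 -293.21   10.  ]
 [ 513.32  -36.51   10.  ]] [259.5  126.39 256.89 125.94]
crad [[214.40673780441284, 196.9455909729004], [246.35233688354492, 188.5388584136963], [257.854923248291, 232.24870681762695], [225.9093246459961, 240.6554412841797]]
[[600.39 283.59  10.  ]
 [626.58 195.47  10.  ]
 [503.63 158.91  10.  ]
 [478.04 246.3   10.  ]] [ 91.93 128.27  91.06 127.9 ]
```

```bash
python3 - <<'E'
from h import *
T=[[346.86,213.44],[380.48,212.83],[413.97,212.75]]
S=[[287.27,215.95],[296.5,197.79],[303.5,181.39]]
for a,b in zip(T,S):
    print(tri([ray("top",a),ray("side",b)]), onplane(*ray("top",a),150))
c=r.calibration("side"); print(-np.array(c["R"]).T@c["t"])
E
```

```text
(array([536.42, -79.39, 145.9 ]), [np.float64(0.820484680543823), np.float64(0.8204846805436219)]) [[536.48 -78.98 150.  ]]
(array([ 539.33, -164.66,  146.35]), [np.float64(1.4599864668118687), np.float64(1.4599864668118296)]) [[ 540.1  -163.95  150.  ]]
(array([ 542.8 , -249.19,  147.95]), [np.float64(0.03560923632220998), np.float64(0.03560923632231932)]) [[ 542.37 -248.8   150.  ]]
[275.44 740.76 667.11]
```

Caps triangulate at a spacing of 85 mm and z of about 147 (expected 149–152), and the rack yaw is about 2°. I'll move over the rack with the tool turned to match and take a wrist view.

>>> jog_arm --series '[30, -20, -10, 0.04, 1, 70, -48, -25, 0.1, 1, 110, -76, -40, 0.16, 1, 150, -104, -50, 0.22, 1, 190, -132, -60, 0.28, 1, 230, -160, -70, 0.34, 1, 270, -188, -75, 0.4, 1, 310, -216, -80, 0.4, 1, 350, -244, -84, 0.4, 0.5, 380, -262, -84, 0.4, 0.3]'

```text
t: 1.1
eef_pos: [499.4, -163.8, 332.1]
eef_rot: [[0.999, 0.042, 0.001], [0.042, -0.999, 0.0], [0.001, -0.0, -1.0]]
contact_force: [1.1, -0.6, 0.2]
opening: 0.892
```

>>> jog_arm --series '[0, 0, 0, 0, 0, 0, 0, 0, 0, 0, 0, 0, 0, 0, 0]' --grip_force 10

```text
t: 1.4
eef_pos: [497.9, -167.3, 331.1]
eef_rot: [[0.999, 0.039, -0.001], [0.039, -0.999, -0.0], [-0.001, 0.0, -1.0]]
contact_force: [-0.6, 0.5, 0.0]
opening: 0.635
```

```bash
python3 - <<'E'
from h import *
import json
o=r.get_obs(); json.dump({k:np.asarray(v).tolist() for k,v in o.items()},open("o1.json","w"))
im=r.get_image("wrist"); cv2.imwrite("pics/w1.png",im)
print(o["eef_pos"],o["eef_rot"],o["contact_force"],o["opening"],o["t"])
E
```

```text
[ 497.85 -167.35  331.11] [[ 1.    0.04 -0.  ]
 [ 0.04 -1.   -0.  ]
 [-0.    0.   -1.  ]] [-0.64  0.48  0.03] 0.6351405078526188 1.4
```

View pics/w1.png

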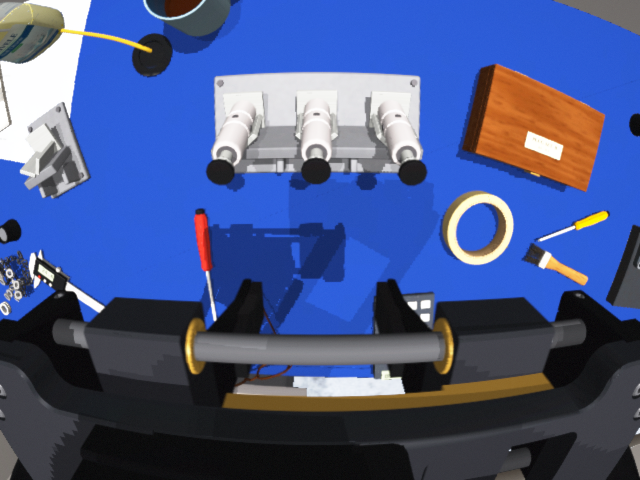

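The wrist view shows the three black caps at about (220,171), (316,170) and (411,170). The rack's far plate edge is at row 77 and the cradle is at (57,150). Next I'll measure these.

```bash
python3 - <<'E'
from h import *
import json
o=json.load(open("o1.json")); im=cv2.imread("pics/w1.png")
x0,y0,x1,y1=200,145,435,195
m=(im[y0:y1,x0:x1].max(2)<60).astype(np.uint8)
cs,_=cv2.findContours(m,cv2.RETR_EXTERNAL,cv2.CHAIN_APPROX_NONE)
side={0:[287.27,215.95],1:[296.5,197.79],2:[303.5,181.39]}; top={0:[346.86,213.44],1:[380.48,212.83],2:[413.97,212.75]}
res=[]
for c in cs:
    if cv2.contourArea(c)<150: continue
    e=cv2.fitEllipse(c); res.append((np.array(e[0])+[x0,y0],e[1],cv2.contourArea(c)))
res.sort(key=lambda q:q[0][0])
for i,(p,ax,a) in enumerate(res):
    w=ray("wrist",p,o)
    print(p,ax,a,"plane151",onplane(*w,151.)[0],"tri wt",tri([w,ray("top",top[i])]),"3:",tri([w,ray("top",top[i]),ray("side",side[i])]))
# plate far corners at z=10, screws
print(onplane(*ray("wrist",[[215,77],[419,77],[220,84],[414,84]],o),10))
cv2.imwrite("pics/w1z.png",np.hstack([cv2.resize(im[95:205,0:100],None,fx=5,fy=5,interpolation=cv2.INTER_CUBIC)]))
cv2.imwrite("pics/w1r.png",cv2.resize(im[65:195,200:435],None,fx=3.3,fy=3.3,interpolation=cv2.INTER_CUBIC))
E
```

```text
[220.17 171.45] (23.145219802856445, 26.788171768188477) 485.0 plane151 [535.72 -78.03 151.  ] tri wt (array([535.96, -78.71, 153.21]), [np.float64(0.11260611908670498), np.float64(0.11260611908666916)]) 3: (array([535.75, -78.05, 147.41]), [np.float64(1.0762248750755121), np.float64(1.5974781399303637), np.float64(0.8968207796778173)])
[315.51 170.57] (24.68745231628418, 27.9914493560791) 540.5 plane151 [ 538.39 -161.98  151.  ] tri wt (array([ 538.98, -162.54,  157.01]), [np.float64(0.5697274293671198), np.float64(0.5697274293671486)]) 3: (array([ 538.6 , -163.08,  147.75]), [np.float64(1.2826211972272574), np.float64(2.195143243533091), np.float64(1.339275245309348)])
[411.98 172.02] (23.68047523498535, 26.420711517333984) 489.0 plane151 [ 541.61 -246.56  151.  ] tri wt (array([ 541.85, -247.51,  151.36]), [np.float64(1.0355345389032313), np.float64(1.0355345389033044)]) 3: (array([ 542.11, -247.98,  148.83]), [np.float64(1.1373258750566921), np.float64(1.1193259217077585), np.float64(0.4199210843297296)])
[[ 635.96  -32.33   10.  ]
 [ 645.35 -284.43   10.  ]
 [ 626.75  -39.11   10.  ]
 [ 635.69 -278.42   10.  ]]
```

View pics/w1z.png

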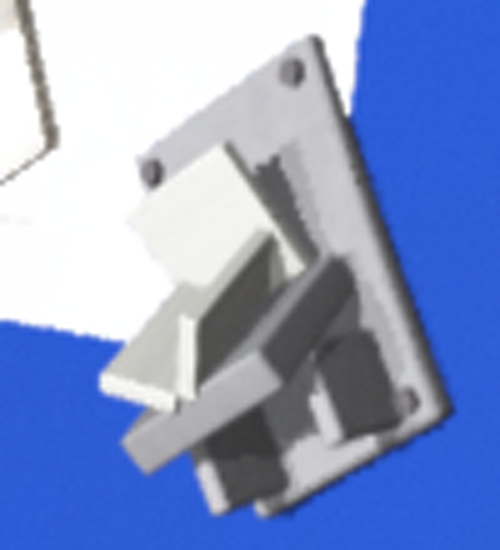

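View pics/w1r.png

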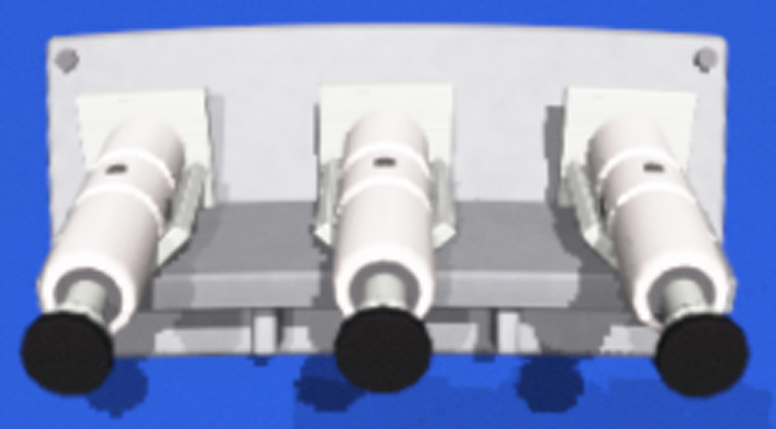

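>>> jog_arm --series '[5, -1, 30, 0, 0, 12, -2, 70, 0, 0, 20, -2.5, 100, 0, 0, 24, -3, 120, 0, 0, 26, -3, 130, 0, 0, 26, -3, 138, 0, 0, 26, -3, 140, 0, 0, 26, -3, 140, 0, 0, 26, -3, 140, 0, 0, 26, -3, 140, 0, 0]'

```text
t: 2.45
eef_pos: [524.7, -162.9, 192.7]
eef_rot: [[0.999, 0.04, 0.002], [0.04, -0.999, -0.001], [0.002, 0.001, -1.0]]
contact_force: [1.0, 0.1, 0.4]
opening: 0.005
```

```bash
python3 - <<'E'
from h import *
o=r.get_obs()
cv2.imwrite("pics/w2.png",r.get_image("wrist")); s=r.get_image("side")
cv2.imwrite("pics/s2.png",cv2.resize(s[110:270,220:400],None,fx=4,fy=3.7,interpolation=cv2.INTER_CUBIC))
print(o["eef_pos"],o["contact_force"],o["opening"])
E
```

```text
[ 524.74 -162.92  192.67] [0.99 0.1  0.4 ] 0.0047667240139713865
```

View pics/w2.png

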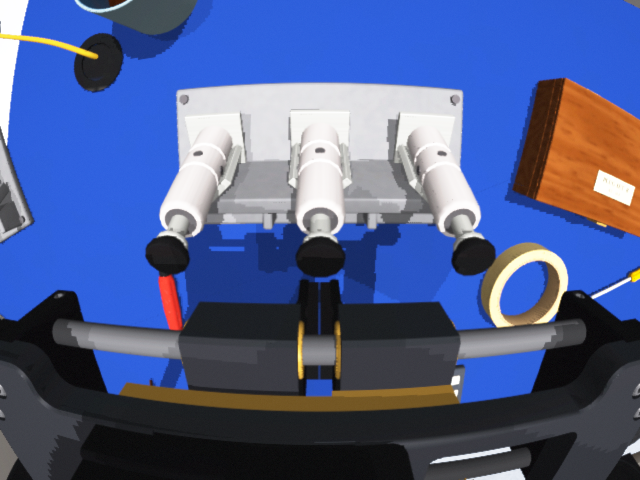

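View pics/s2.png

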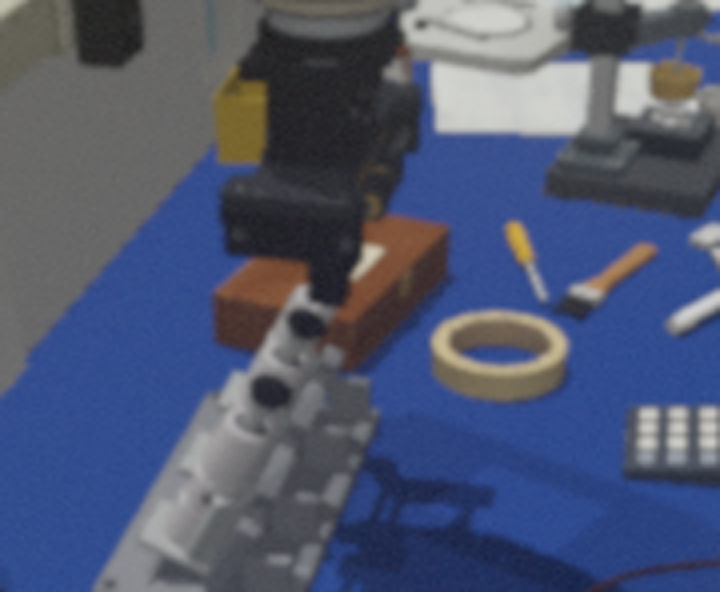

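```bash
python3 - <<'E'
from h import *
o=r.get_obs(); R=np.array(o["eef_rot"]);p=np.array(o["eef_pos"])
for q in ([9.5,0,25],[9.5,15,25],[9.5,-15,25],[9.5,0,6],[-9.5,0,25],[9.5,15,0]): print(q,proj("wrist",p+R@q,o))
print("cap",proj("wrist",[[538.7,-162.8,152.4],[538.7-58.7*0,-162.8,120]],o))
im=cv2.imread("pics/w2.png"); cv2.imwrite("pics/w2z.png",cv2.resize(im[220:400,250:390],None,fx=4,fy=3.3,interpolation=cv2.INTER_CUBIC))
# cap ellipses now
x0,y0,x1,y1=130,220,510,285
m=(im[y0:y1,x0:x1].max(2)<60).astype(np.uint8)
cs,_=cv2.findContours(m,cv2.RETR_EXTERNAL,cv2.CHAIN_APPROX_NONE)
for c in cs:
    if cv2.contourArea(c)<200: continue
    e=cv2.fitEllipse(c); c0=np.array(e[0])+[x0,y0]; print(c0,e[1],onplane(*ray("wrist",c0,o),151.5))
E
```

```text
[9.5, 0, 25] [[320.55 279.1 ]]
[9.5, 15, 25] [[351.64 278.98]]
[9.5, -15, 25] [[289.44 279.01]]
[9.5, 0, 6] [[320.71 297.04]]
[-9.5, 0, 25] [[320.5 313.4]]
[9.5, 15, 0] [[356.39 303.29]]
cap [[321.64 259.05]
 [321.26 239.43]]
[472.85 256.01] (35.14440155029297, 43.25993347167969) [[ 542.65 -245.59  151.5 ]]
[319.87 257.  ] (38.74635696411133, 48.39590072631836) [[ 539.45 -161.86  151.5 ]]
[167.23 255.15] (36.96965408325195, 42.559120178222656) [[536.56 -78.59 151.5 ]]
```

View pics/w2z.png

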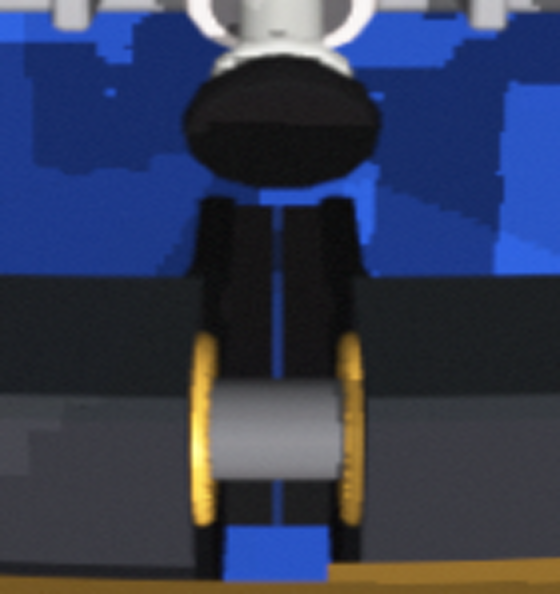

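>>> jog_arm --series '[-2.5, 0, 0, 0, 0, -0.5, 0, 4, 0, 0, 1.5, 0, 8, 0, 0, 3, 0, 11.5, 0, 0, 3.6, 0, 12.5, 0, 0, 3.6, 0, 12.5, 0, 0, 3.6, 0, 12.5, 0, 0]'

```text
t: 3.25
eef_pos: [527.9, -162.5, 179.0]
eef_rot: [[0.999, 0.04, -0.0], [0.04, -0.999, 0.0], [-0.0, -0.0, -1.0]]
contact_force: [-0.8, -0.4, 0.6]
opening: 0.007
```

>>> jog_arm --series '[0.45, 0, 0.9, 0, 0, 0.9, 0, 1.8, 0, 0, 1.3, 0, 2.7, 0, 0, 1.75, 0, 3.6, 0, 0, 1.75, 0, 3.6, 0, 0, 1.75, 0, 3.6, 0, 0]'

```text
t: 3.85
eef_pos: [529.6, -162.5, 175.6]
eef_rot: [[0.999, 0.04, 0.0], [0.04, -0.999, -0.0], [0.0, 0.0, -1.0]]
contact_force: [-1.1, -0.1, 2.3]
opening: 0.002
```

>>> jog_arm --series '[0.45, 0, 0.9, 0, 0, 0.9, 0, 1.8, 0, 0, 1.3, 0, 2.7, 0, 0, 1.75, 0, 3.6, 0, 0, 1.75, 0, 3.6, 0, 0]'

```text
t: 4.35
eef_pos: [531.5, -162.4, 171.8]
eef_rot: [[0.999, 0.04, 0.0], [0.04, -0.999, -0.0], [0.0, 0.0, -1.0]]
contact_force: [-0.5, -0.3, 2.7]
opening: 0.007
```

>>> jog_arm --series '[0.45, 0, 0.9, 0, 0, 0.9, 0, 1.8, 0, 0, 0.9, 0, 1.8, 0, 0]'

```text
t: 4.65
eef_pos: [532.3, -162.3, 169.9]
eef_rot: [[0.999, 0.04, 0.0], [0.04, -0.999, 0.0], [0.0, -0.0, -1.0]]
contact_force: [0.2, -0.9, 3.7]
opening: 0.007
```

>>> jog_arm --series '[0.45, 0, 0.9, 0, 0, 0.45, 0, 0.9, 0, 0, 0.45, 0, 0.9, 0, 0]'

```text
t: 4.95
eef_pos: [532.7, -162.3, 169.3]
eef_rot: [[0.999, 0.04, 0.0], [0.04, -0.999, -0.0], [0.0, 0.0, -1.0]]
contact_force: [-1.8, -0.2, 5.2]
opening: 0.005
```

>>> jog_arm --series '[0.45, 0, 0.9, 0, 0, 0.45, 0, 0.9, 0, 0, 0.45, 0, 0.9, 0, 0]'

```text
t: 5.25
eef_pos: [533.1, -162.3, 168.6]
eef_rot: [[0.999, 0.04, -0.0], [0.04, -0.999, -0.0], [-0.0, 0.0, -1.0]]
contact_force: [-2.9, -0.3, 5.6]
opening: 0.005
```

>>> jog_arm --series '[0.45, 0, 0.9, 0, 0, 0.45, 0, 0.9, 0, 0, 0.45, 0, 0.9, 0, 0]'

```text
t: 5.55
eef_pos: [533.5, -162.4, 167.9]
eef_rot: [[0.999, 0.04, -0.0], [0.04, -0.999, -0.0], [-0.0, 0.0, -1.0]]
contact_force: [-3.2, 0.9, 7.4]
opening: 0.002
```

```bash
python3 - <<'E'
from h import *
for k in range(2):
    o=r.get_obs(); print(o["eef_pos"],o["contact_force"])
    im=r.get_image("wrist")
o=r.get_obs(); print(o["eef_pos"],o["contact_force"],o["t"])
cv2.imwrite("pics/w3.png",im)
E
```

```text
[ 533.47 -162.37  167.87] [-3.23  0.87  7.4 ]
[ 533.5  -162.37  167.9 ] [-3.97 -0.05  7.94]
[ 533.5  -162.38  167.93] [-3.66  0.17  7.21] 5.65
```

View pics/w3.png

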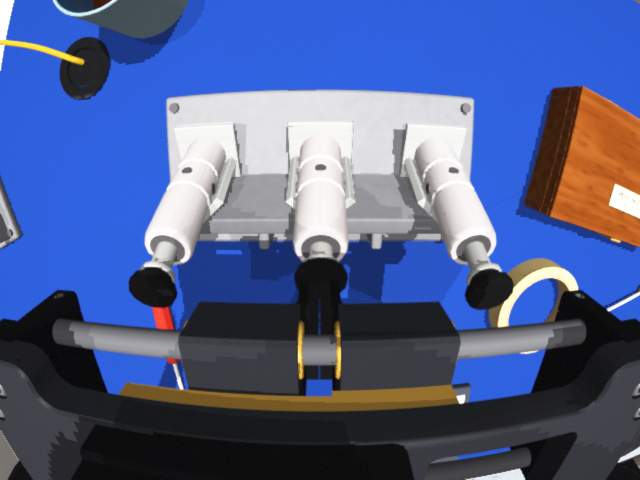

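Valve B (the middle one) stopped. The axial force rose from 3.3 to about 8 N over the last 3 mm, at roughly 7–8 mm of stroke. I'll back off along the axis and test the left one (+y).

>>> jog_arm --series '[-3, 0, -6, 0, 0, -7, 0, -14, 0, 0, -9, 0, -25, 0, 0, -9, -20, -27, 0, 0, -9, -45, -27, 0, 0, -8, -70, -25, 0, 0, -6.5, -84, -20, 0, 0, -6.5, -84, -14, 0, 0, -6.5, -84, -14, 0, 0, -6.5, -84, -14, 0, 0]'

```text
t: 6.65
eef_pos: [523.6, -79.4, 181.0]
eef_rot: [[0.999, 0.039, -0.001], [0.039, -0.999, -0.0], [-0.001, 0.0, -1.0]]
contact_force: [0.8, -0.3, -0.3]
opening: 0.002
```

```bash
cat > caps.py <<'E'
from h import *
import sys
o=r.get_obs(); im=r.get_image("wrist"); cv2.imwrite("pics/%s.png"%sys.argv[1],im)
R=np.array(o["eef_rot"]);p=np.array(o["eef_pos"])
print(p,o["contact_force"],o["t"])
print("tip edge",p+R@[9.5,0,25],proj("wrist",p+R@[9.5,0,25],o))
x0,y0,x1,y1=0,200,640,292
m=(im[y0:y1,x0:x1].max(2)<60).astype(np.uint8)
cs,_=cv2.findContours(m,cv2.RETR_EXTERNAL,cv2.CHAIN_APPROX_NONE)
for c in cs:
    if not 400<cv2.contourArea(c)<4000: continue
    e=cv2.fitEllipse(c); c0=np.array(e[0])+[x0,y0]; print(c0,e[1],onplane(*ray("wrist",c0,o),151.5), onplane(*ray("wrist",c0,o),144.))
E
python3 caps.py w4
```

```text
[523.6  -79.37 180.99] [ 0.79 -0.32 -0.34] 6.65
tip edge [533.07 -79.01 155.98] [[320.55 279.09]]
[594.57 262.63] (28.31687355041504, 37.00275421142578) [[ 543.07 -244.32  151.5 ]] [[ 540.21 -251.87  144.  ]]
[317.26 270.3 ] (45.96604537963867, 51.42905044555664) [[535.71 -77.3  151.5 ]] [[532.53 -77.39 144.  ]]
[474.13 257.48] (35.77191162109375, 44.507789611816406) [[ 544.91 -157.61  151.5 ]] [[ 542.14 -161.28  144.  ]]
```

View pics/w4.png

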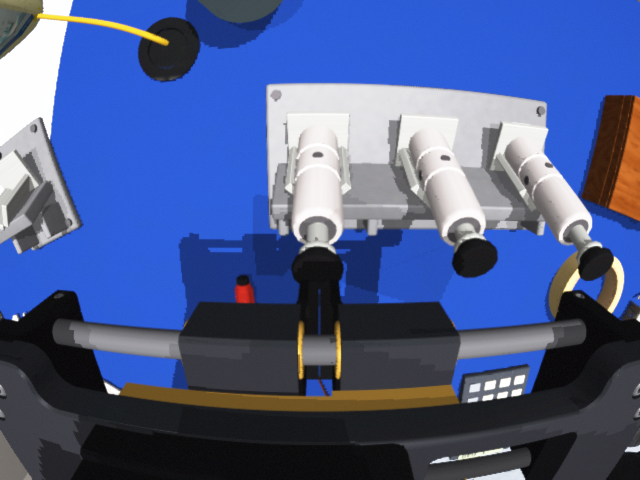

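>>> jog_arm --series '[0.9, -1, 1.8, 0, 0, 1.75, -1, 3.6, 0, 0, 2.6, -1, 5.4, 0, 0, 3.5, -1, 7.2, 0, 0, 4.4, -1, 9, 0, 0, 5, -1, 10.3, 0, 0, 5, -1, 10.3, 0, 0]'

```text
t: 7.4
eef_pos: [528.8, -77.5, 171.0]
eef_rot: [[0.999, 0.04, 0.0], [0.04, -0.999, -0.0], [0.0, 0.0, -1.0]]
contact_force: [-1.4, -0.3, 2.4]
opening: 0.006
```

>>> jog_arm --series '[0.9, 0, 1.8, 0, 0, 0.9, 0, 1.8, 0, 0]'

```text
t: 7.6
eef_pos: [529.7, -77.4, 169.1]
eef_rot: [[0.999, 0.04, 0.0], [0.04, -0.999, -0.0], [0.0, 0.0, -1.0]]
contact_force: [-0.3, -1.7, 2.6]
opening: 0.003
```

>>> jog_arm --series '[0.9, 0, 1.8, 0, 0, 0.9, 0, 1.8, 0, 0]'

```text
t: 7.8
eef_pos: [530.6, -77.3, 167.3]
eef_rot: [[0.999, 0.04, 0.0], [0.04, -0.999, -0.0], [0.0, 0.0, -1.0]]
contact_force: [-0.3, -1.6, 2.5]
opening: 0.007
```

>>> jog_arm --series '[0.9, 0, 1.8, 0, 0, 0.9, 0, 1.8, 0, 0]'

```text
t: 8.0
eef_pos: [531.5, -77.3, 165.4]
eef_rot: [[0.999, 0.04, 0.0], [0.04, -0.999, -0.0], [0.0, 0.0, -1.0]]
contact_force: [-0.5, -1.1, 1.5]
opening: 0.004
```

>>> jog_arm --series '[0.9, 0, 1.8, 0, 0, 1.75, 0, 3.6, 0, 0, 2.6, 0, 5.4, 0, 0, 2.6, 0, 5.4, 0, 0]'

```text
t: 8.4
eef_pos: [534.1, -77.2, 159.9]
eef_rot: [[0.999, 0.04, -0.0], [0.04, -0.999, 0.0], [-0.0, -0.0, -1.0]]
contact_force: [-0.4, -1.7, 2.6]
opening: 0.003
```

>>> jog_arm --series '[0.9, 0, 1.8, 0, 0, 1.3, 0, 2.7, 0, 0, 1.3, 0, 2.7, 0, 0]'

```text
t: 8.7
eef_pos: [535.3, -77.2, 157.8]
eef_rot: [[0.999, 0.04, -0.0], [0.04, -0.999, -0.0], [-0.0, 0.0, -1.0]]
contact_force: [-3.7, -0.9, 6.4]
opening: 0.006
```

>>> jog_arm --series '[0.45, 0, 0.9, 0, 0, 0.6, 0, 1.2, 0, 0, 0.6, 0, 1.2, 0, 0]'

```text
t: 9.0
eef_pos: [535.8, -77.3, 157.0]
eef_rot: [[0.999, 0.04, -0.0], [0.04, -0.999, -0.0], [-0.0, 0.0, -1.0]]
contact_force: [-4.5, -0.0, 8.5]
opening: 0.005
```

Valve A went past B's stop point at 2.5 N and came home with a full stroke, finishing at 9.6 N. Now the right one (-y).

>>> jog_arm --series '[-3, 0, -6, 0, 0, -8, 0, -16, 0, 0, -13, 0, -32, 0, 0, -13, 30, -38, 0, 0, -13, 70, -38, 0, 0, -12, 110, -38, 0, 0, -12, 145, -36, 0, 0, -12, 169, -30, 0, 0, -12, 169, -25, 0, 0, -12, 169, -25, 0, 0]'

```text
t: 10.0
eef_pos: [529.8, -246.0, 180.2]
eef_rot: [[0.999, 0.039, -0.002], [0.039, -0.999, 0.002], [-0.002, -0.002, -1.0]]
contact_force: [0.1, 0.7, -1.0]
opening: 0.008
```

```bash
python3 caps.py w5
```

```text
[ 529.76 -245.96  180.21] [ 0.12  0.69 -0.97] 10.0
tip edge [ 539.21 -245.54  155.19] [[320.56 279.09]]
[322.57 271.32] (43.42837142944336, 53.75153732299805) [[ 541.74 -246.43  151.5 ]] [[ 538.53 -246.62  144.  ]]
[165.58 257.44] (35.85558319091797, 44.58018493652344) [[ 545.2  -166.02  151.5 ]] [[ 542.14 -162.59  144.  ]]
[ 57.22 240.87] (28.068286895751953, 35.40529251098633) [[551.02 -94.21 151.5 ]] [[548.22 -87.56 144.  ]]
```

View pics/w5.png

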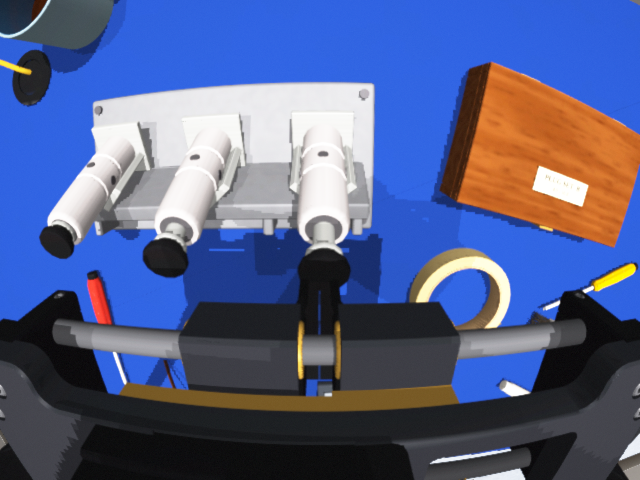

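>>> jog_arm --series '[0.9, 0.7, 1.8, 0, 0, 1.75, 0.7, 3.6, 0, 0, 2.6, 0.7, 5.4, 0, 0, 3.5, 0.7, 7.2, 0, 0, 4.4, 0.7, 9, 0, 0, 4.4, 0.7, 9, 0, 0]'

```text
t: 10.65
eef_pos: [535.3, -246.6, 172.3]
eef_rot: [[0.999, 0.04, 0.0], [0.04, -0.999, 0.0], [0.0, -0.0, -1.0]]
contact_force: [-0.4, 1.2, 3.0]
opening: 0.004
```

>>> jog_arm --series '[0.9, 0, 1.8, 0, 0, 0.9, 0, 1.8, 0, 0]'

```text
t: 10.85
eef_pos: [536.1, -246.8, 170.4]
eef_rot: [[0.999, 0.04, 0.0], [0.04, -0.999, 0.0], [0.0, -0.0, -1.0]]
contact_force: [-0.6, 0.8, 2.9]
opening: 0.006
```

>>> jog_arm --series '[0.9, 0, 1.8, 0, 0, 0.9, 0, 1.8, 0, 0]'

```text
t: 11.05
eef_pos: [536.9, -246.9, 168.5]
eef_rot: [[0.999, 0.04, -0.0], [0.04, -0.999, 0.0], [-0.0, -0.0, -1.0]]
contact_force: [0.4, 2.0, 2.8]
opening: 0.005
```

>>> jog_arm --series '[0.45, 0, 0.9, 0, 0, 0.45, 0, 0.9, 0, 0]'

```text
t: 11.25
eef_pos: [537.3, -246.9, 167.7]
eef_rot: [[0.999, 0.04, -0.0], [0.04, -0.999, 0.0], [-0.0, -0.0, -1.0]]
contact_force: [-0.8, 2.2, 3.2]
opening: 0.005
```

>>> jog_arm --series '[0.9, 0, 1.8, 0, 0, 0.9, 0, 1.8, 0, 0]'

```text
t: 11.45
eef_pos: [538.2, -246.8, 165.8]
eef_rot: [[0.999, 0.04, -0.0], [0.04, -0.999, 0.0], [-0.0, -0.0, -1.0]]
contact_force: [-0.2, 0.8, 2.4]
opening: 0.005
```

>>> jog_arm --series '[0.9, 0, 1.8, 0, 0, 1.75, 0, 3.6, 0, 0, 2.6, 0, 5.4, 0, 0, 2.6, 0, 5.4, 0, 0]'

```text
t: 11.85
eef_pos: [540.9, -246.7, 160.3]
eef_rot: [[0.999, 0.04, -0.0], [0.04, -0.999, 0.0], [-0.0, -0.0, -1.0]]
contact_force: [0.6, 1.5, 2.1]
opening: 0.003
```

>>> jog_arm --series '[0.9, 0, 1.8, 0, 0, 0.9, 0, 1.8, 0, 0]'

```text
t: 12.05
eef_pos: [541.7, -246.7, 158.8]
eef_rot: [[0.999, 0.04, -0.0], [0.04, -0.999, 0.0], [-0.0, -0.0, -1.0]]
contact_force: [-1.4, 1.4, 4.1]
opening: 0.01
```

>>> jog_arm --series '[0.45, 0, 0.9, 0, 0, 0.9, 0, 1.8, 0, 0, 0.9, 0, 1.8, 0, 0]'

```text
t: 12.35
eef_pos: [542.5, -246.8, 157.6]
eef_rot: [[0.999, 0.04, -0.0], [0.04, -0.999, -0.0], [-0.0, 0.0, -1.0]]
contact_force: [-2.9, 2.5, 7.7]
opening: 0.002
```

>>> jog_arm --series '[0.45, 0, 0.9, 0, 0, 0.6, 0, 1.2, 0, 0, 0.6, 0, 1.2, 0, 0]'

```text
t: 12.65
eef_pos: [543.0, -246.8, 156.8]
eef_rot: [[0.999, 0.04, -0.0], [0.04, -0.999, -0.0], [-0.0, 0.0, -1.0]]
contact_force: [-4.1, 2.7, 9.5]
opening: 0.006
```

C is home as well (10 N at the same height as A), so B, the middle valve, is the sticking one. Before picking it up, I'll take a wrist look at the cradle.

>>> jog_arm --series '[-3, 0, -6, 0, 0, -8, 0, -16, 0, 0, -13, 0, -30, 0, 0, -14, 0, -65, 0, 0, -15, -25, -105, 0, 0, -16, -60, -140, 0, 0, -17, -100, -160, 0, 0.3, -18, -145, -173, 0, 0.6, -19, -190, -173, 0, 0.6, -20, -235, -173, 0, 0.6]'

```text
t: 13.65
eef_pos: [513.6, -11.4, 330.7]
eef_rot: [[0.999, 0.039, 0.003], [0.039, -0.999, -0.001], [0.003, 0.001, -1.0]]
contact_force: [0.7, -0.4, -0.5]
opening: 0.281
```

>>> jog_arm --series '[-1, -45, 0, -0.06, 0.6, -2, -90, 0, -0.12, 0.6, -3, -135, 0, -0.18, 0.6, -4, -175, 0, -0.24, 0.6, -5, -200, 0, -0.25, 0.6, -5, -203, 0, -0.25, 0.6, -5, -203, 0, -0.25, 0.6]'

```text
t: 14.35
eef_pos: [500.6, 190.1, 329.3]
eef_rot: [[0.958, 0.287, 0.001], [0.287, -0.958, -0.0], [0.0, 0.001, -1.0]]
contact_force: [0.4, -0.3, -0.0]
opening: 0.603
```

```bash
python3 - <<'E'
from h import *
import json
o=r.get_obs(); json.dump({k:np.asarray(v).tolist() for k,v in o.items()},open("o6.json","w"))
im=r.get_image("wrist"); cv2.imwrite("pics/w6.png",im)
cv2.imwrite("pics/t6.png",r.get_image("top"))
print(o["eef_pos"],o["eef_rot"],o["contact_force"],o["opening"],o["t"])
E
```

```text
[500.62 190.1  329.35] [[ 0.96  0.29  0.  ]
 [ 0.29 -0.96 -0.  ]
 [ 0.    0.   -1.  ]] [ 0.38 -0.3  -0.03] 0.6028275483814421 14.35
```

View pics/w6.png

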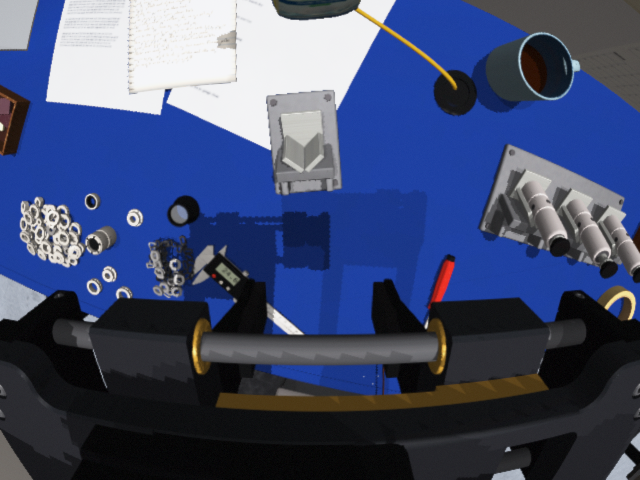

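```bash
python3 - <<'E'
from h import *
im=cv2.imread("pics/w6.png"); cv2.imwrite("pics/w6z.png",cv2.resize(im[82:202,255:355],None,fx=5,fy=5,interpolation=cv2.INTER_CUBIC))
E
```

```text
(no output)
```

View pics/w6z.png

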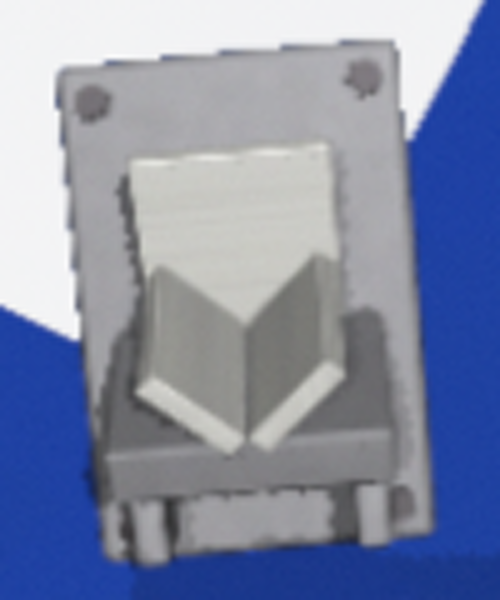

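```bash
python3 - <<'E'
from h import *
import json
o6=json.load(open("o6.json")); o1=json.load(open("o1.json"))
z=lambda L:np.array(L,float)/5+[255,82]
def P(L,h,o=o6): return onplane(*ray("wrist",L,o),h)
C=P(z([[58,72],[397,45],[433,530],[107,555]]),10); print("corners",C[:,:2].tolist()); print(np.linalg.norm(C-np.roll(C,-1,0),axis=1))
for a,b in ((0,1),(3,2)): d=C[b]-C[a]; print("yaw from y edge",np.degrees(np.arctan2(d[0],-d[1])))
for a,b in ((3,0),(2,1)): d=C[b]-C[a]; print("yaw from x edge",np.degrees(np.arctan2(d[1],d[0])))
S=P(z([[92,103],[363,77]]),10); print("screws",S[:,:2],np.linalg.norm(S[0]-S[1]),S.mean(0), np.degrees(np.arctan2(*(S[1]-S[0])[[0,1]]*[1,-1])))
V=P(z([[245,325],[246,445]]),[0,0]) if 0 else None
F=P(z([[130,160],[328,145]]),42); print("foot far",F[:,:2],np.linalg.norm(F[0]-F[1]),F.mean(0))
# rack from w1
z1=lambda L:np.array(L,float)/3.3+[200,65]
Sr=P(z1([[66,60],[705,59]]),10,o1); print("rack screws",Sr[:,:2],np.linalg.norm(Sr[0]-Sr[1]),Sr.mean(0))
Fr=P(z1([[320,86],[452,86]]),42,o1); print("rack foot B",Fr[:,:2],np.linalg.norm(Fr[0]-Fr[1]),Fr.mean(0))
E
```

```text
corners [[592.9256052679639, 284.94980612673106], [621.8843414072969, 207.89965036106702], [509.2531239812064, 164.11032938324914], [479.8721780956697, 240.69334712423063]]
[ 82.31 120.84  82.03 121.41]
yaw from y edge 20.598362334025264
yaw from y edge 20.989226832319016
yaw from x edge 21.37860388300663
yaw from x edge 21.245331836438652
screws [[587.66 274.74]
 [611.88 213.45]] 65.8971649638324 [599.77 244.1   10.  ] 21.565007664558262
foot far [[576.79 258.57]
 [592.43 216.6 ]] 44.789757280609294 [584.61 237.58  42.  ]
rack screws [[ 628.06  -38.82]
 [ 637.33 -277.63]] 238.9877271490877 [ 632.69 -158.23   10.  ]
rack foot B [[ 615.14 -136.92]
 [ 616.83 -181.91]] 45.01924800765254 [ 615.98 -159.42   42.  ]
```

```bash
python3 - <<'E'
from h import *
import json
o6=json.load(open("o6.json")); o1=json.load(open("o1.json"))
a=np.radians
def fr(seat,yaw):
    c,s=np.cos(a(yaw)),np.sin(a(yaw)); M=np.array([[c,-s,0],[s,c,0],[0,0,1]])
    return lambda L: np.array(L,float)@M.T+[seat[0],seat[1],0]
S,Cc=np.sin(a(26)),np.cos(a(26))
val=lambda s,d:[-s*S-d*Cc,0,32+s*Cc-d*S]
g=fr((567.2,231.5),21.1)
pts=[[34.9,32.9,10],[34.9,-32.9,10],[44,42,10],[44,-42,10],[-81,-42,10],[-81,42,10],val(0,21.2),val(52,21.2)]
print("crad w6 zoom",((proj("wrist",g(pts),o6)-[255,82])*5).round(0).tolist())
print("crad top",proj("top",g(pts)).round(1).tolist())
print("crad side",proj("side",g(pts)).round(1).tolist())
g=fr((597.6,-160.3),2.15)
pts=[[34.9,119,10],[34.9,-119,10],[44,128,10],[44,-128,10],[-81,-128,10],[-81,128,10]]
print("rack top",proj("top",g(pts)).round(1).tolist())
print("rack side",proj("side",g(pts)).round(1).tolist())
t=cv2.imread("pics/t6.png"); s=cv2.imread("pics/side0.png")
A=cv2.resize(t[180:245,205:265],None,fx=8,fy=8,interpolation=cv2.INTER_CUBIC)
B=cv2.resize(s[315:385,195:275],None,fx=4,fy=7.43,interpolation=cv2.INTER_CUBIC)
cv2.imwrite("pics/cz.png",A); 
B=cv2.resize(s[315:385,195:275],None,fx=8,fy=8,interpolation=cv2.INTER_CUBIC); cv2.imwrite("pics/cs.png",B)
E
```

```text
crad w6 zoom [[92.0, 102.0], [363.0, 78.0], [52.0, 70.0], [398.0, 39.0], [434.0, 540.0], [100.0, 567.0], [243.0, 310.0], [243.0, 428.0]]
crad top [[217.4, 201.4], [239.7, 193.6], [213.2, 199.5], [241.8, 189.6], [256.4, 231.1], [227.6, 241.2], [234.1, 214.6], [234.2, 219.4]]
crad side [[205.4, 376.0], [207.8, 348.3], [199.9, 380.7], [203.3, 345.2], [268.3, 338.9], [270.4, 373.1], [235.4, 354.1], [245.8, 335.2]]
rack top [[330.4, 190.1], [414.8, 189.1], [327.1, 187.0], [417.8, 185.9], [419.5, 229.7], [327.9, 231.0]]
rack side [[247.0, 268.1], [274.3, 217.2], [242.1, 269.9], [272.0, 215.2], [315.2, 220.0], [293.5, 276.7]]
```

View pics/cz.png

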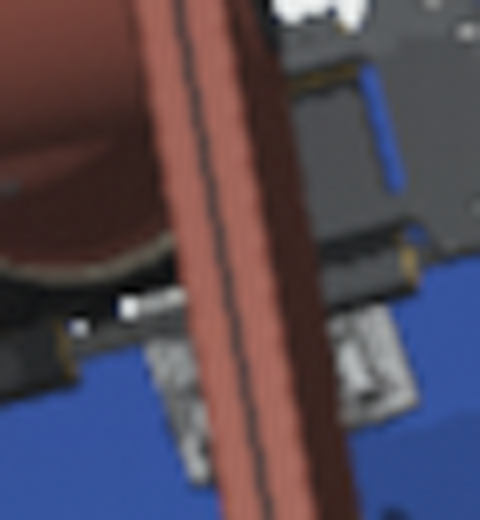

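View pics/cs.png

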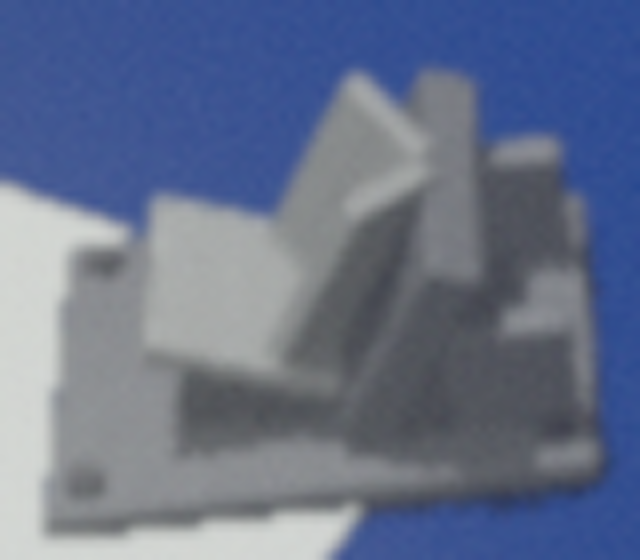

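Side and wrist agree on the cradle to within a pixel, but the top view differs by about 2 px. To cancel the calibration error, I'll view the cradle from the same relative pose I used for the rack.

>>> jog_arm --series '[-8, -3, 0, -0.03, 0.6, -16, -6, 0, -0.06, 0.6, -23.5, -9.5, -1, -0.077, 0.6, -23.5, -9.5, -1, -0.077, 0.6, -23.5, -9.5, -1, -0.077, 0.6]'

```text
t: 14.95
eef_pos: [475.4, 192.3, 330.2]
eef_rot: [[0.933, 0.359, 0.001], [0.359, -0.933, 0.0], [0.001, 0.0, -1.0]]
contact_force: [0.5, -0.2, -0.1]
opening: 0.6
```

```bash
python3 - <<'E'
from h import *
import json
o=r.get_obs(); json.dump({k:np.asarray(v).tolist() for k,v in o.items()},open("o7.json","w"))
im=r.get_image("wrist"); cv2.imwrite("pics/w7.png",im)
R=np.array(o["eef_rot"]);print(o["eef_pos"],np.degrees(np.arctan2(R[1,0],R[0,0])),o["t"])
cv2.imwrite("pics/w7z.png",cv2.resize(im[70:180,268:368],None,fx=5.4,fy=5.4,interpolation=cv2.INTER_CUBIC))
im1=cv2.imread("pics/w1.png")
cv2.imwrite("pics/w1z2.png",cv2.resize(im1[70:180,268:368],None,fx=5.4,fy=5.4,interpolation=cv2.INTER_CUBIC))
E
```

```text
[475.44 192.33 330.19] 21.013338870105514 14.95
```

View pics/w7z.png

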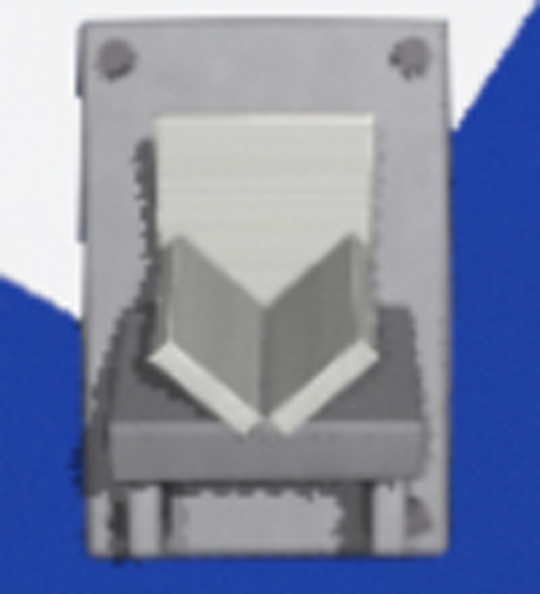

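View pics/w1z2.png

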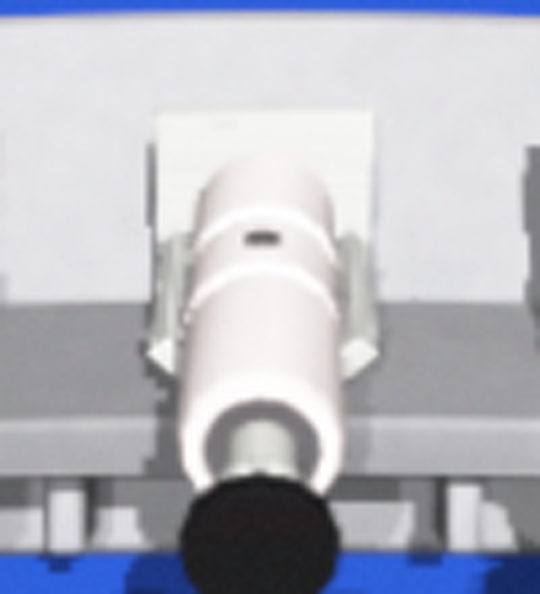

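The cradle and the rack place now line up in the image to within about 0.6 px: foot plate corners (157,115)/(374,115) against (157,110)/(375,110), and groove corners within 2 px. So the tool-to-place relation is known directly. Next is the grasp on B.

>>> jog_arm --series '[-3, 25, 0, 0.03, 0.6, -8, 62, 0, 0.07, 0.6, -13, 100, 0, 0.11, 0.6, -18, 138, 0, 0.15, 0.6, -24, 176, 5, 0.19, 0.6, -29, 214, 15, 0.23, 0.6, -34, 252, 30, 0.27, 0.6, -39, 290, 50, 0.31, 0.6, -44, 328, 75, 0.328, 0.6, -48, 360.5, 100, 0.328, 0.6]'

```text
t: 16.0
eef_pos: [560.5, -163.6, 229.1]
eef_rot: [[0.999, 0.037, 0.001], [0.037, -0.999, -0.001], [0.001, 0.001, -1.0]]
contact_force: [1.0, 0.6, -0.5]
opening: 0.602
```

>>> jog_arm --series '[0, 0, 0, 0, 0.6, 0, 0, 0, 0, 0.6, 0, 0, 0, 0, 0.6]'

```text
t: 16.3
eef_pos: [560.5, -160.7, 230.9]
eef_rot: [[0.999, 0.039, 0.001], [0.039, -0.999, -0.0], [0.001, 0.0, -1.0]]
contact_force: [-0.6, -0.1, -0.4]
opening: 0.599
```

```bash
python3 - <<'E'
from h import *
o=r.get_obs(); im=r.get_image("wrist"); cv2.imwrite("pics/w8.png",im)
R=np.array(o["eef_rot"]);p=np.array(o["eef_pos"]);print(p,np.degrees(np.arctan2(R[1,0],R[0,0])),o["t"])
g=np.array([560,-161.6,115.3]); print("to grasp, tool axes",R.T@(g-p))
print(proj("wrist",[p+R@[0,0,25],[539,-162.3,152],[542.6,-162.2,145.4],[553.8,-161.7,122]],o))
E
```

```text
[ 560.54 -160.7   230.87] 2.2537252169390247 16.3
to grasp, tool axes [ -0.73   0.86 115.57]
[[320.53 296.65]
 [321.33 288.73]
 [321.35 279.49]
 [321.1  251.43]]
```

View pics/w8.png

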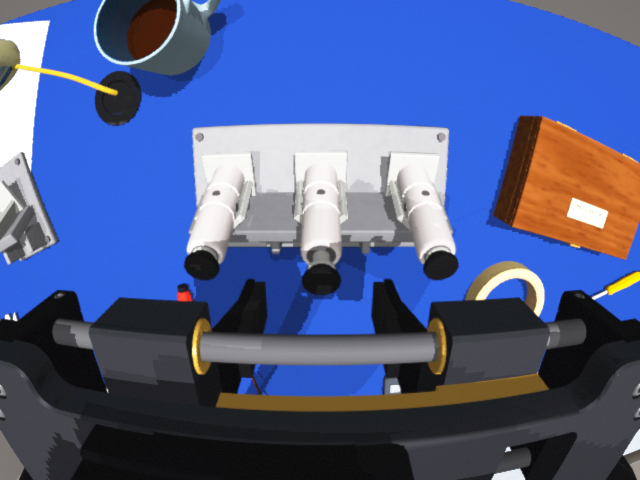

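>>> jog_arm --series '[-0.7, 0.9, 20, 0, 0.6, -0.7, 0.9, 45, 0, 0.6, -0.7, 0.9, 70, 0, 0.6, -0.7, 0.9, 90, 0, 0.6, -0.7, 0.9, 105, 0, 0.6, -0.7, 0.9, 112, 0, 0.6, -0.7, 0.9, 115.5, 0, 0.6, -0.7, 0.9, 115.5, 0, 0.6, -0.7, 0.9, 115.5, 0, 0.6]'

```text
t: 17.25
eef_pos: [560.1, -162.5, 115.5]
eef_rot: [[0.999, 0.039, 0.002], [0.039, -0.999, -0.001], [0.002, 0.001, -1.0]]
contact_force: [0.3, 0.1, -0.0]
opening: 0.599
```

```bash
python3 - <<'E'
from h import *
o=r.get_obs(); im=r.get_image("wrist"); cv2.imwrite("pics/w9.png",im)
s=r.get_image("side"); cv2.imwrite("pics/s9.png",cv2.resize(s[120:290,220:400],None,fx=4,fy=3.5,interpolation=cv2.INTER_CUBIC))
print(o["eef_pos"],o["contact_force"])
E
```

```text
[ 560.11 -162.48  115.48] [ 0.27  0.12 -0.04]
```

View pics/w9.png

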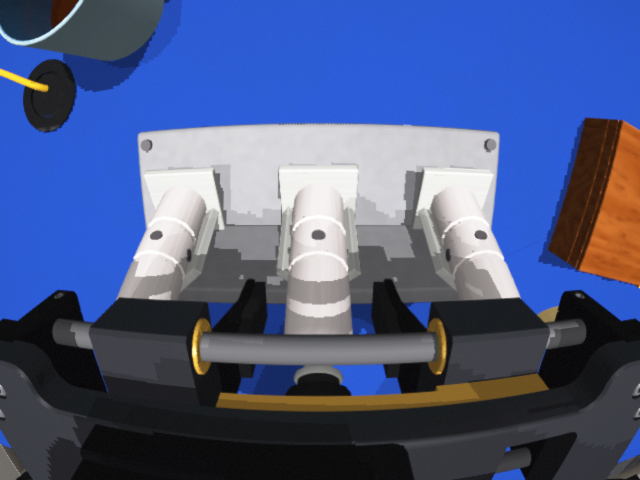

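View pics/s9.png

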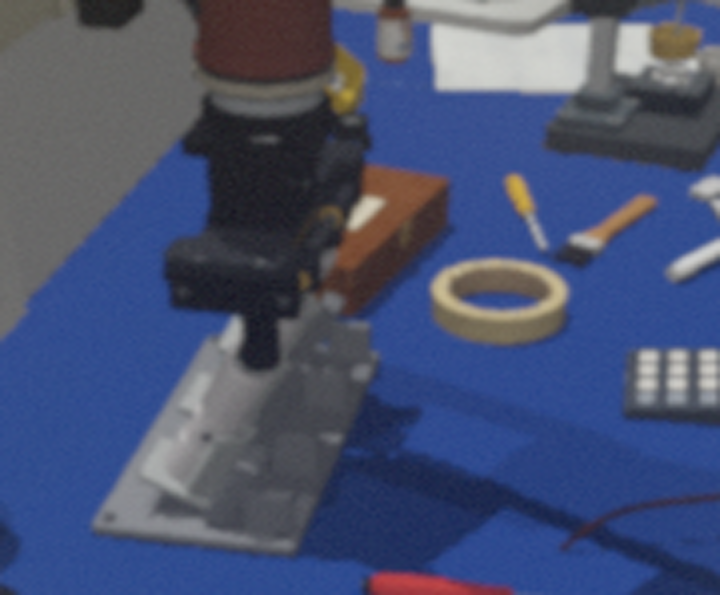

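Centred: the fingers straddle the barrel at about columns 264 and 375, with the barrel at 286–352. Closing.

>>> jog_arm --series '[0, 0, 0, 0, 0.45, 0, 0, 0, 0, 0.4, 0, 0, 0, 0, 0.36, 0, 0, 0, 0, 0.3, 0, 0, 0, 0, 0.3, 0, 0, 0, 0, 0.3, 0, 0, 0, 0, 0.3]' --grip_force 10

```text
t: 18.05
eef_pos: [559.4, -162.2, 114.4]
eef_rot: [[0.999, 0.039, -0.0], [0.039, -0.999, 0.0], [-0.0, -0.0, -1.0]]
contact_force: [-0.8, 0.6, 1.5]
opening: 0.342
```

>>> jog_arm --series '[0, 0, 0, 0, 0.2, 0, 0, 0, 0, 0.2, 0, 0, 0, 0, 0.2, 0, 0, 0, 0, 0.2]' --grip_force 35

```text
t: 18.45
eef_pos: [559.4, -162.2, 114.4]
eef_rot: [[0.999, 0.039, -0.0], [0.039, -0.999, 0.0], [-0.0, -0.0, -1.0]]
contact_force: [-1.0, 1.4, 0.3]
opening: 0.338
```

>>> jog_arm --series '[0, 0, -2, 0, 0.2, 0, 0, -5, 0, 0.2, 0, 0, -10, 0, 0.2, 0, 0, -18, 0, 0.2, 0, 0, -30, 0, 0.2, 0, 0, -45, 0, 0.2, 0, 0, -62, 0, 0.2, 0, 0, -80, 0, 0.2, 0, 0, -95, 0, 0.2, 0, 0, -105, 0, 0.2]'

```text
t: 19.45
eef_pos: [560.1, -162.6, 222.0]
eef_rot: [[0.999, 0.039, 0.003], [0.039, -0.999, -0.001], [0.003, 0.001, -1.0]]
contact_force: [0.4, 0.4, -3.1]
opening: 0.337
```

>>> jog_arm --series '[0, 0, 0, 0, 0.2, 0, 0, 0, 0, 0.2, 0, 0, 0, 0, 0.2]'

```text
t: 19.75
eef_pos: [558.7, -162.0, 218.1]
eef_rot: [[0.999, 0.039, -0.002], [0.039, -0.999, 0.001], [-0.002, -0.001, -1.0]]
contact_force: [-1.1, -0.4, -2.5]
opening: 0.335
```

```bash
python3 - <<'E'
from h import *
import json
o=r.get_obs(); im=r.get_image("wrist"); cv2.imwrite("pics/w10.png",im)
json.dump({k:np.asarray(v).tolist() for k,v in o.items()},open("o10.json","w"))
s=r.get_image("side"); cv2.imwrite("pics/s10.png",cv2.resize(s[80:290,220:400],None,fx=3.5,fy=2.8,interpolation=cv2.INTER_CUBIC))
print(o["eef_pos"],o["contact_force"],o["torque"],o["opening"])
o1=json.load(open("o1.json"));o7=json.load(open("o7.json"))
R1,R7=np.array(o1["eef_rot"]),np.array(o7["eef_rot"])
d=R1.T@(np.array([559.4,-162.2,114.4])-o1["eef_pos"]); print(d)
pl=o7["eef_pos"]+R7@(d+[-0.6,0,0]); pl[2]=114.4; print("place TCP",pl,"tool delta",np.array(o["eef_rot"]).T@(pl-o["eef_pos"]))
E
```

```text
[ 558.73 -161.99  218.14] [-1.13 -0.38 -2.47] [0.1  0.11 0.  ] 0.33475914189672
[ 61.92  -2.75 216.65]
place TCP [531.88 216.91 114.4 ] tool delta [ -11.97 -379.57  104.1 ]
```

View pics/w10.png

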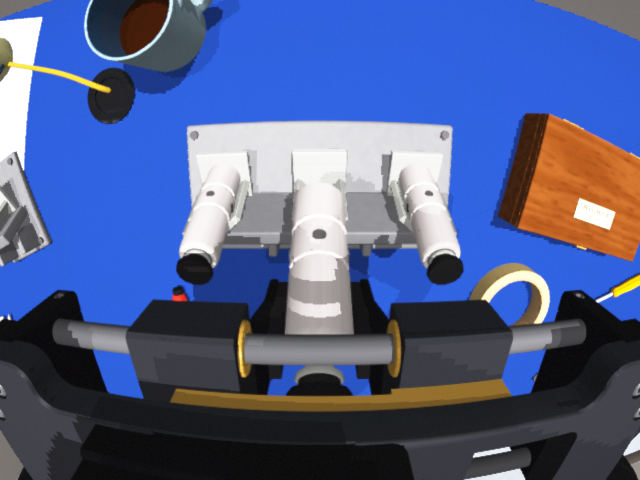

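View pics/s10.png

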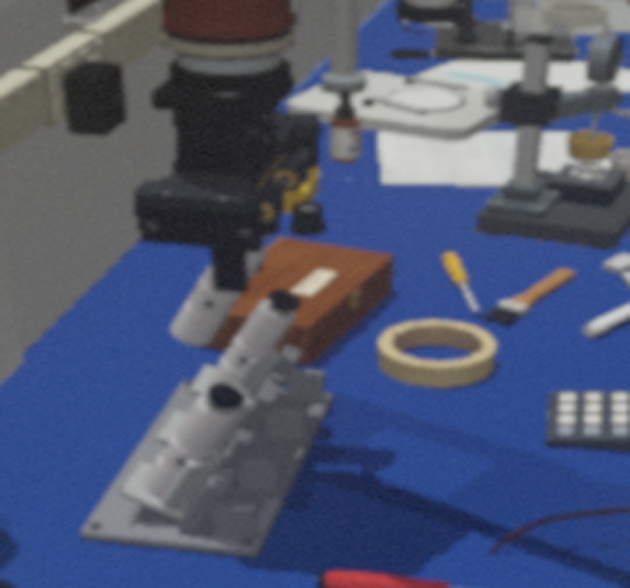

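The valve is held firmly: 2.5 N of weight, and the vent hole is at the same pixel, (319,234), before and after the lift. Carrying it over to the cradle.

>>> jog_arm --series '[0, -10, -15, 0, 0.2, -1, -40, -30, -0.03, 0.2, -2, -80, -40, -0.07, 0.2, -4, -120, -40, -0.11, 0.2, -5, -160, -40, -0.15, 0.2, -7, -200, -40, -0.19, 0.2, -8, -240, -40, -0.23, 0.2, -9, -280, -40, -0.27, 0.2, -10, -320, -40, -0.31, 0.2, -11, -350, -40, -0.328, 0.2]'

```text
t: 20.85
eef_pos: [534.1, 190.1, 260.5]
eef_rot: [[0.932, 0.361, 0.001], [0.361, -0.932, 0.001], [0.001, -0.001, -1.0]]
contact_force: [0.4, 0.5, -3.2]
opening: 0.335
```

```bash
cat > go.py <<'E'
from h import *
o=r.get_obs(); R=np.array(o["eef_rot"]);p=np.array(o["eef_pos"])
print(p,"yaw",np.degrees(np.arctan2(R[1,0],R[0,0])),"F",o["contact_force"],"t",o["t"],"open",o["opening"])
Ry=np.array([[np.cos(y:=np.arctan2(R[1,0],R[0,0])),np.sin(y),0],[np.sin(y),-np.cos(y),0],[0,0,-1]])
print("to place (tool)",Ry.T@(np.array([531.88,216.91,114.4])-p))
E
python3 go.py
```

```text
[534.07 190.1  260.5 ] yaw 21.18009658463352 F [ 0.4   0.54 -3.23] t 20.85 open 0.33494999845277396
to place (tool) [  7.64 -25.78 146.1 ]
```

>>> jog_arm --series '[3, -12, 5, 0, 0.2, 6, -24, 20, 0, 0.2, 7, -24, 40, 0, 0.2, 7, -24, 50, 0, 0.2, 7, -24, 50, 0, 0.2, 7, -24, 50, 0, 0.2]'

```text
t: 21.45
eef_pos: [532.8, 211.3, 209.2]
eef_rot: [[0.934, 0.357, -0.001], [0.357, -0.934, -0.0], [-0.001, 0.0, -1.0]]
contact_force: [-0.2, -0.5, -2.4]
opening: 0.336
```

```bash
python3 go.py;  python3 - <<'E'
from h import *
cv2.imwrite("pics/w11.png",r.get_image("wrist"))
s=r.get_image("side"); cv2.imwrite("pics/s11.png",cv2.resize(s[180:390,150:330],None,fx=3.4,fy=2.8,interpolation=cv2.INTER_CUBIC))
E
```

```text
[532.83 211.27 209.24] yaw 20.944099787424765 F [-0.21 -0.47 -2.41] t 21.45 open 0.33637590278810187
to place (tool) [ 1.13 -5.6  94.84]
```

View pics/w11.png

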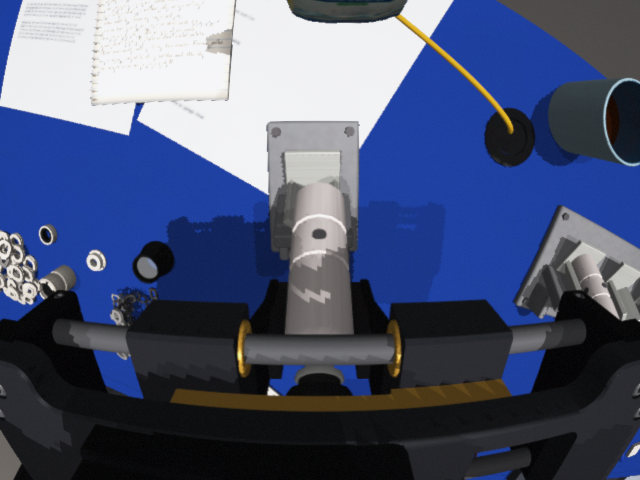

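View pics/s11.png

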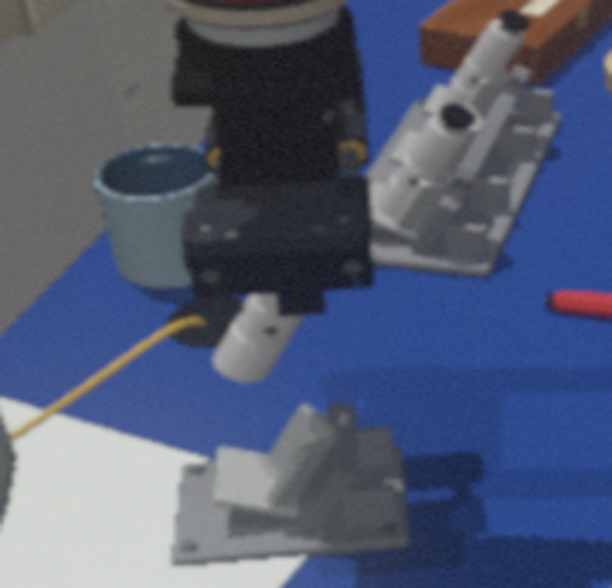

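>>> jog_arm --series '[1.5, -5.6, 10, 0, 0.2, 1.5, -5.6, 30, 0, 0.2, 1.5, -5.6, 50, 0, 0.2, 1.5, -5.6, 65, 0, 0.2, 1.5, -5.6, 75, 0, 0.2, 1.5, -5.6, 75, 0, 0.2, 1.5, -5.6, 75, 0, 0.2]'

```text
t: 22.25
eef_pos: [532.5, 217.9, 134.7]
eef_rot: [[0.934, 0.359, 0.001], [0.359, -0.934, 0.0], [0.001, -0.0, -1.0]]
contact_force: [0.6, -0.8, -1.5]
opening: 0.338
```

```bash
python3 go.py;  python3 - <<'E'
from h import *
cv2.imwrite("pics/w12.png",r.get_image("wrist"))
s=r.get_image("side"); cv2.imwrite("pics/s12.png",cv2.resize(s[240:390,180:300],None,fx=4.5,fy=3.9,interpolation=cv2.INTER_CUBIC))
E
```

```text
[532.48 217.88 134.73] yaw 21.010830393518706 F [ 0.6  -0.78 -1.54] t 22.25 open 0.33782174850314206
to place (tool) [-0.9   0.69 20.33]
```

View pics/w12.png

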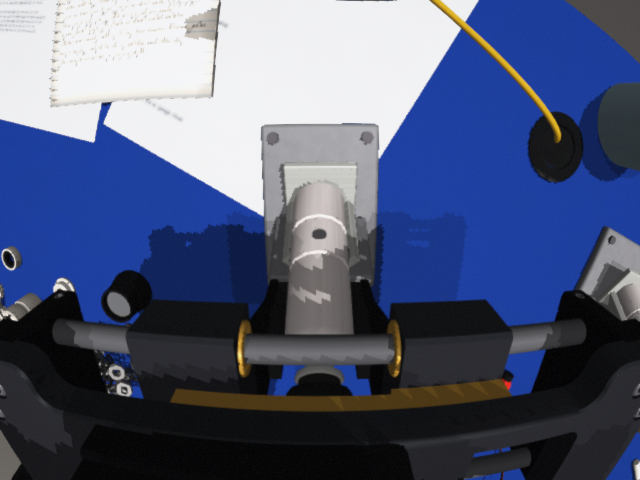

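View pics/s12.png

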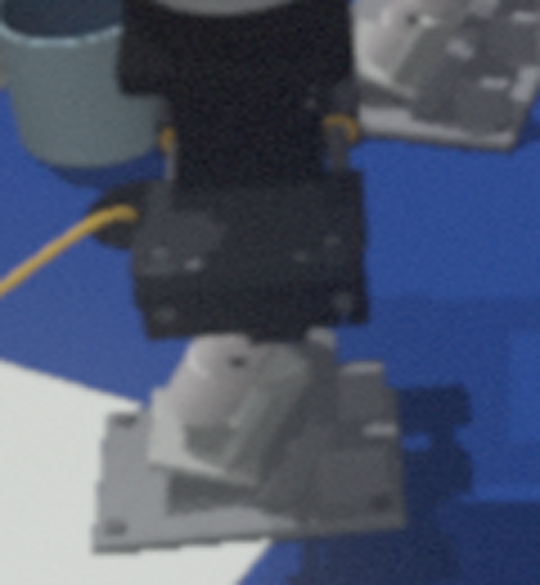

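Aligned: the foot plate spans columns 283–356 and the barrel is centred at 319. Lowering slowly while watching the force.

>>> jog_arm --series '[-0.2, 0.4, 5, 0, 0.2, -0.4, 0.5, 10, 0, 0.2, -0.4, 0.5, 14, 0, 0.2, -0.4, 0.5, 16.5, 0, 0.2, -0.4, 0.5, 16.5, 0, 0.2, -0.4, 0.5, 16.5, 0, 0.2]'

```text
t: 22.95
eef_pos: [531.9, 217.1, 117.8]
eef_rot: [[0.933, 0.359, -0.0], [0.359, -0.933, -0.0], [-0.0, -0.0, -1.0]]
contact_force: [0.2, -0.1, -2.7]
opening: 0.337
```

>>> jog_arm --series '[0, 0, 1, 0, 0.2, 0, 0, 1.5, 0, 0.2, 0, 0, 1.5, 0, 0.2]'

```text
t: 23.25
eef_pos: [531.9, 217.2, 116.3]
eef_rot: [[0.933, 0.359, 0.0], [0.359, -0.933, 0.0], [0.0, -0.0, -1.0]]
contact_force: [0.4, -0.0, -3.4]
opening: 0.34
```

```bash
python3 go.py
```

```text
[531.91 217.15 116.35] yaw 21.020183872394796 F [ 0.4  -0.01 -3.44] t 23.25 open 0.34040414763157956
to place (tool) [-0.11  0.22  1.95]
```

>>> jog_arm --series '[0, 0, 0.8, 0, 0.2, 0, 0, 0.8, 0, 0.2]'

```text
t: 23.45
eef_pos: [531.9, 217.1, 115.5]
eef_rot: [[0.933, 0.359, -0.0], [0.359, -0.933, -0.0], [-0.0, -0.0, -1.0]]
contact_force: [0.4, 0.0, -3.6]
opening: 0.334
```

>>> jog_arm --series '[0, 0, 0.8, 0, 0.2, 0, 0, 0.8, 0, 0.2]'

```text
t: 23.65
eef_pos: [532.0, 217.1, 114.7]
eef_rot: [[0.933, 0.359, 0.0], [0.359, -0.933, -0.0], [0.0, 0.0, -1.0]]
contact_force: [0.5, -0.4, -3.2]
opening: 0.333
```

>>> jog_arm --series '[0, 0, 0.5, 0, 0.2, 0, 0, 0.5, 0, 0.2]'

```text
t: 23.85
eef_pos: [532.0, 217.1, 114.6]
eef_rot: [[0.933, 0.359, 0.0], [0.359, -0.933, -0.0], [0.0, 0.0, -1.0]]
contact_force: [-0.3, 0.0, -0.0]
opening: 0.336
```

>>> jog_arm --series '[-0.2, 0, 0.3, 0, 0.2, -0.2, 0, 0.3, 0, 0.2]'

```text
t: 24.05
eef_pos: [532.0, 217.1, 114.5]
eef_rot: [[0.933, 0.359, 0.001], [0.359, -0.933, 0.0], [0.001, 0.0, -1.0]]
contact_force: [-1.7, 0.1, 4.0]
opening: 0.336
```

>>> jog_arm --series '[0, 0, 0, 0, 0.2, 0, 0, 0, 0, 0.2, 0, 0, 0, 0, 0.2]' --grip_force 3

```text
t: 24.35
eef_pos: [532.0, 217.1, 114.4]
eef_rot: [[0.933, 0.359, 0.001], [0.359, -0.933, 0.0], [0.001, 0.0, -1.0]]
contact_force: [-1.4, -0.9, 4.4]
opening: 0.342
```

>>> jog_arm --series '[0, 0, 0, 0, 0.35, 0, 0, 0, 0, 0.36, 0, 0, 0, 0, 0.37, 0, 0, 0, 0, 0.38, 0, 0, 0, 0, 0.4, 0, 0, 0, 0, 0.42]'

```text
t: 24.95
eef_pos: [531.7, 217.1, 113.8]
eef_rot: [[0.933, 0.359, -0.0], [0.359, -0.933, 0.0], [-0.0, -0.0, -1.0]]
contact_force: [0.0, 1.2, -0.2]
opening: 0.408
```

```bash
python3 go.py;  python3 - <<'E'
from h import *
cv2.imwrite("pics/w13.png",r.get_image("wrist"))
s=r.get_image("side"); cv2.imwrite("pics/s13.png",cv2.resize(s[240:390,180:300],None,fx=4.5,fy=3.9,interpolation=cv2.INTER_CUBIC))
E
```

```text
[531.71 217.07 113.83] yaw 21.017749285993784 F [ 0.03  1.22 -0.22] t 24.95 open 0.40827413940318347
to place (tool) [ 0.1   0.21 -0.57]
```

View pics/w13.png

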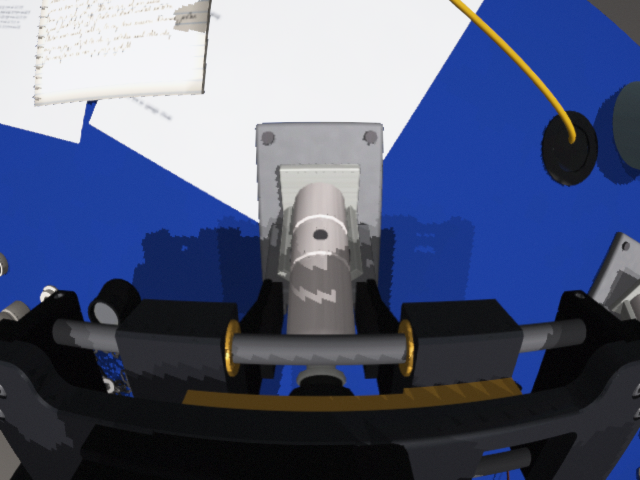

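View pics/s13.png

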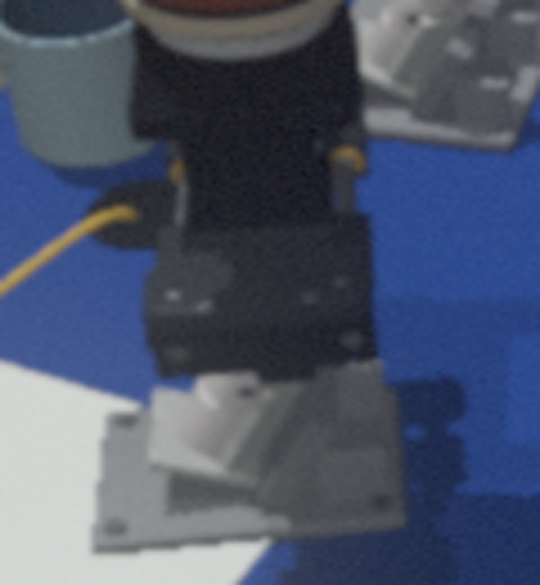

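The valve stayed put when released (hole at (320,235), as it was in the rack). Opening wider, rising and inspecting.

>>> jog_arm --series '[0, 0, 0, 0, 0.5, 0, 0, 0, 0, 0.6, 0, 0, 0, 0, 0.6, 0, 0, -5, 0, 0.6, 0, 0, -20, 0, 0.6, 0, 0, -50, 0, 0.6, 0, 0, -90, 0, 0.6, 0, 0, -135, 0, 0.6, -20, 0, -175, 0, 0.6, -40, 0, -205, 0, 0.6]'

```text
t: 26.05
eef_pos: [494.8, 202.7, 323.7]
eef_rot: [[0.933, 0.359, 0.005], [0.359, -0.933, 0.001], [0.005, 0.001, -1.0]]
contact_force: [0.9, 0.6, 0.8]
opening: 0.599
```

>>> jog_arm --series '[-15, 3, -12, 0, 0.6, -18, 3, -12, 0, 0.6, -18, 3, -12, 0, 0.6, -18, 3, -12, 0, 0.6]'

```text
t: 26.45
eef_pos: [478.5, 193.5, 329.9]
eef_rot: [[0.934, 0.359, -0.002], [0.359, -0.934, -0.0], [-0.002, -0.0, -1.0]]
contact_force: [0.1, -0.5, -0.3]
opening: 0.599
```

```bash
python3 go.py;  python3 - <<'E'
from h import *
im=r.get_image("wrist"); cv2.imwrite("pics/w14.png",im)
cv2.imwrite("pics/w14z.png",cv2.resize(im[70:200,268:368],None,fx=4.5,fy=4.5,interpolation=cv2.INTER_CUBIC))
s=r.get_image("side"); cv2.imwrite("pics/s14.png",cv2.resize(s[160:390,180:340],None,fx=3,fy=2.6,interpolation=cv2.INTER_CUBIC))
E
```

```text
[478.54 193.47 329.87] yaw 21.00953726288785 F [ 0.12 -0.48 -0.35] t 26.45 open 0.5993675749703262
to place (tool) [ 58.19  -2.76 215.47]
```

View pics/w14z.png

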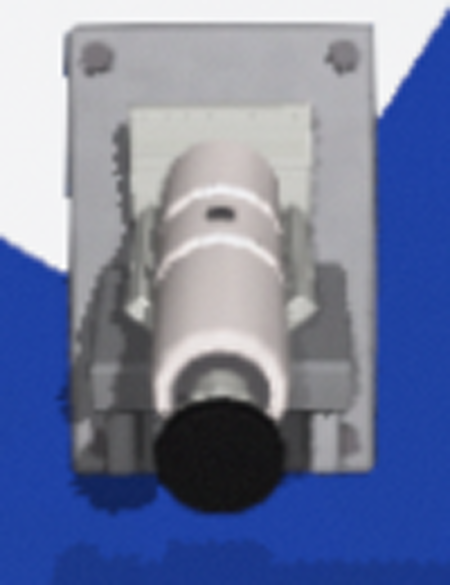

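View pics/w14.png

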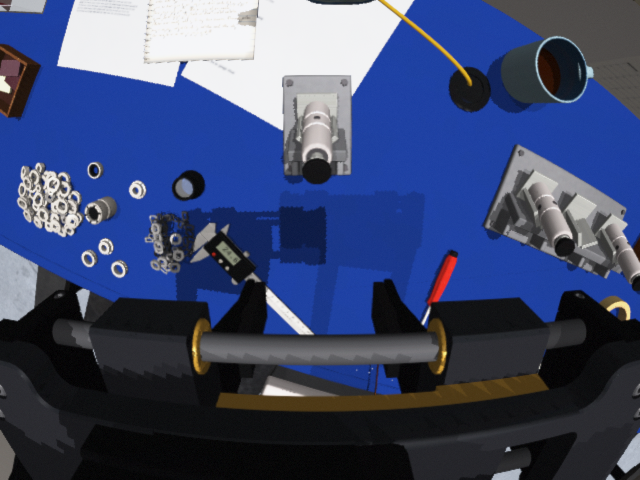

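View pics/s14.png

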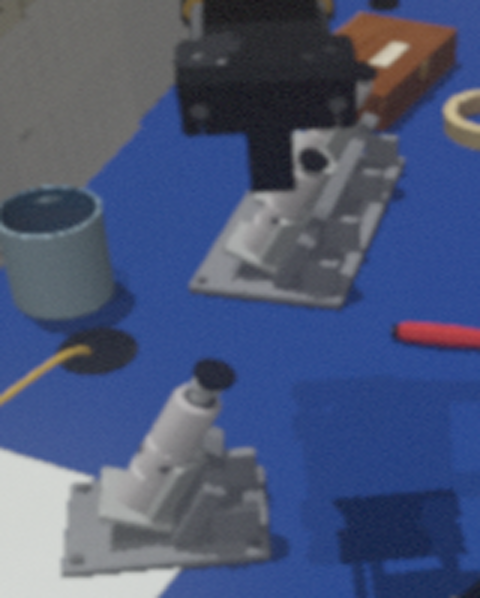

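The valve sits in the V on its foot plate. The hole-to-plate-edge distance is 23.5 px, against 23.7 px when it was seated in the rack. Last, I'll check over the rack that A and C are home.

>>> jog_arm --series '[-5, 20, 0, 0.03, 0.6, -15, 50, 0, 0.07, 0.6, -28, 88, 0, 0.11, 0.6, -41, 126, 0, 0.15, 0.6, -54, 164, 0, 0.19, 0.6, -66, 202, 0, 0.23, 0.6, -78, 240, 0, 0.27, 0.6, -90, 278, 0, 0.31, 0.6, -102, 315, 0, 0.328, 0.6, -111, 344, 0, 0.328, 0.6]'

```text
t: 27.55
eef_pos: [498.3, -169.7, 329.6]
eef_rot: [[0.999, 0.037, -0.002], [0.037, -0.999, 0.001], [-0.002, -0.001, -1.0]]
contact_force: [0.4, 0.5, -0.2]
opening: 0.597
```

>>> jog_arm --series '[0, 0, 0, 0, 0.6, 0, 0, 0, 0, 0.6, 0, 0, 0, 0, 0.6, 0, 0, 0, 0, 0.6]'

```text
t: 27.95
eef_pos: [498.5, -166.3, 330.7]
eef_rot: [[0.999, 0.04, -0.0], [0.04, -0.999, 0.0], [-0.0, -0.001, -1.0]]
contact_force: [-0.0, 0.8, 0.1]
opening: 0.595
```

```bash
python3 - <<'E'
from h import *
o=r.get_obs(); im=r.get_image("wrist"); s=r.get_image("side")
print(o["eef_pos"],o["contact_force"],o["t"])
cv2.imwrite("pics/w15.png",im)
cv2.imwrite("pics/s15.png",cv2.resize(s[160:390,180:340],None,fx=3.4,fy=2.6,interpolation=cv2.INTER_CUBIC))
a=np.radians(26); y=np.radians(2.15)
u=np.array([-np.sin(a)*np.cos(y),-np.sin(a)*np.sin(y),np.cos(a)])
x0,y0,x1,y1=190,140,440,200
m=(im[y0:y1,x0:x1].max(2)<60).astype(np.uint8)
cs,_=cv2.findContours(m,cv2.RETR_EXTERNAL,cv2.CHAIN_APPROX_NONE)
for c in cs:
    if cv2.contourArea(c)>150: e=cv2.fitEllipse(c); print("cap px",np.array(e[0])+[x0,y0],e[1])
for seat in ([594.6,-75.9,32],[600.6,-245,32]):
    for st in (0,8,18,20): print(st,proj("wrist",np.array(seat)+u*(134-st),o))
E
```

```text
[ 498.54 -166.28  330.7 ] [-0.02  0.81  0.09] 27.95
cap px [409.35 161.88] (22.68482208251953, 25.456911087036133)
cap px [225.36 161.72] (22.857364654541016, 25.363584518432617)
0 [[221.07 172.31]]
8 [[222.93 167.31]]
18 [[225.17 161.34]]
20 [[225.61 160.18]]
0 [[414.48 173.16]]
8 [[412.69 168.14]]
18 [[410.54 162.14]]
20 [[410.12 160.98]]
```

View pics/w15.png

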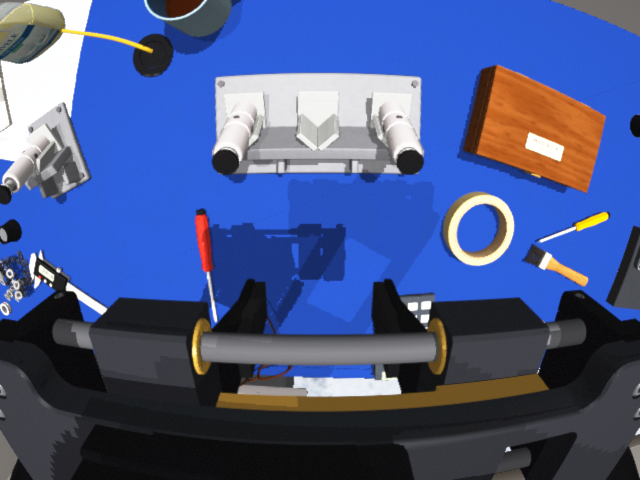

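View pics/s15.png

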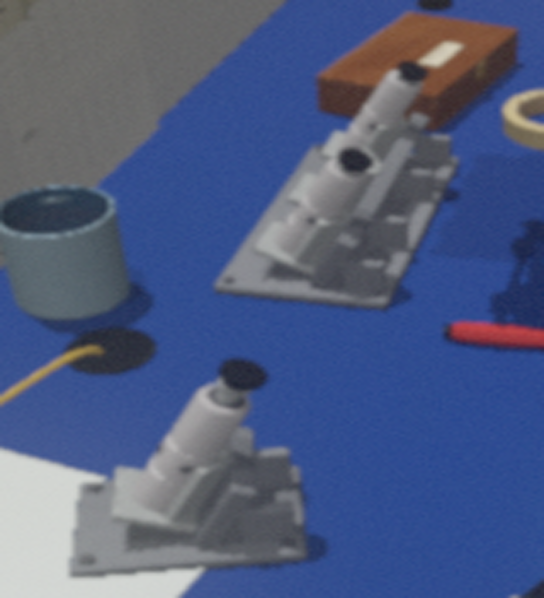

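```bash
python3 -c "
from plant import r
print(r.finish_job(), r.get_obs()['t'])"
```

```text
the job is handed in; nothing more can be done
the job is handed in; nothing more can be done
```

The sticking valve was the middle one. It is now in the reject cradle, and the two sound valves are in their places with their plungers home. I handed the job in at about 28 s of the 61 s allowed.

- **Stroke test:** I pressed each plunger along its barrel axis with the closed fingertips.
  - **Left and right valves:** both slid at about 2–3 N. They stopped at the same height, and I pressed each to about 10 N there.
  - **Middle valve:** it stopped at roughly 8 mm of stroke. I backed off at about 8 N.
- **Move:** I gripped the middle valve by the barrel at 35 N, lifted it straight up, carried it over and lowered it until the foot plate took its weight. It did not move visibly when released.

**Last checks**
- **Seating:** the distance from the vent hole to the foot plate edge was 23.5 px in the cradle, against 23.7 px when the valve was seated in the rack. The pictures show it in the V-groove with its plunger still part-way in.
- **Home position:** the force readings say both sound plungers are on their stops. The cap positions in the last picture put the stroke nearer 17–20 mm, with an uncertainty of about 2 mm, so the picture alone does not prove 20 mm.
- **Camera disagreement:** the top camera put the cradle about 2 px from where the side and wrist views had it. I went by the wrist view taken from a matching pose.
- **Other things on the bench:** nothing was dropped, and the bystanders looked unmoved in the last pictures.

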